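Load the humidity chamber and hold the probe in its port

ROBOT

A 6-joint arm with a two-finger parallel gripper is mounted at the origin on a cart in front of the work surface, level with it; the furniture and walls round the work are solid. World frame = base frame: x ahead of the robot, y to its left, z up, the work surface at z = 0. Lengths are in m, angles in rad, forces in N, time in s.
With the tool pointing down it reaches from about 0.4 to 0.825 m from the base axis. Payload 7 kg.
Tool frame: the origin (TCP) lies on the mounting face of the last link; the fingertips stand 178 mm ahead of it and the grasp point (between the pads) lies arm.grip_depth ahead of it (arm.grip_depth is the distance from the TCP to the grasp point, in m); z points along the fingers, y is the direction in which the jaws open and shut (so a half turn about z gives the same grasp; the last joint's range is limited). The gripper opens to 88 mm and grips with 3 to 60 N. Pads are 19 mm wide; open, the fingers measure 130 mm over their backs; the gripper's body (78 mm by 193 mm) begins 47 mm behind the grasp point.
Start: joints at [1.592, 0.359, 0.012, 0, -1.224, -0.288], TCP at [0.178, 0.651, 0.405] pointing down, gripper open.
Joint ranges: [-3.07, 3.07], [-1.43, 2.12], [-1.02, 1.25], [-3.03, 1.67], [-3.05, -0], [-3.03, 3.03]. Speed limits (rad/s): [2.39, 2.39, 3.01, 3.14, 3.14, 3.14].

INTERFACE

Orientations are given as [roll, pitch, yaw] about the fixed x, y, z axes, in that order (R = Rz(yaw) Ry(pitch) Rx(roll)).
In Python, from station import arm gives the robot as it stands.
- The arm moves only by the tool carry_out, never from a script. Its argument "targets" is a list that holds one entry, the list of rows, each a list of 7 numbers: the turn, a rotation vector about the tool's x, y, z in units of 8 degrees (1.0 is 8 degrees), then the shift along the tool's x, y, z in units of 2.5 cm (1.0 is 2.5 cm), then the opening, from -1 (shut) to 1 (fully open). A call has 1 to 20 rows; each row shifts and turns the commanded pose from where the row before left it, along the tool's axes as they then stand; what a row does not reach is not made up. A row lasts 1/8 s, in which the tool goes at most 62.5 mm and 10.7 degrees, less where a joint would pass 70% of its speed; a pose out of reach is approached as far as the arm can. A call with a number of a shift or a turn outside -1 to 1 is refused whole. A call with a gripper value outside its range is refused whole. The fingers move at their own pace and stop on an object; "squeeze" is the grip in N (left out, the last holds). Time passes only in rows, so rows that do not move let the fingers close. It gives the time, the measured TCP pose, the force and the opening at its end, in the units of the state.
- arm.get_state(): the state, without advancing time (a new reading comes with each control period).
- arm.grab_frame(name): name is "side" or "top"; returns (picture, depth): 400x640x3 uint8, red, green, blue; 400x640 float32, m along the optical axis (not along the pixel's ray), 0 where there is no reading.
- arm.camera_model(name): a dict with "camera_matrix" (3x3 intrinsics, pixels), "distortion" ([k1, k2, p1, p2, k3] as OpenCV has them; the pictures are not rectified), "world_from_camera" (4x4, takes a point from camera to world coordinates). Camera axes: x right, y down, z forward; pixel columns grow to the right and rows downward; lengths in m; the calibration is good to about 2 mm. A picture is of the moment at which its call begins. camera_model takes no time and is no camera call.
- arm.job_done(): hands the job in, once; it reports no verdict.
Trained networks look in the newest picture that a camera, given by its name, has taken for a name from the list of things; names that differ only in an ending like _2 or _b are one class to them, and where a whole thing is asked for, a point or a joint stands for the part that bears it (a point fixed in the world has none). Each returns a list of dicts, best first, with "conf" (0 to 1); they miss things now and then, are a little off and sometimes report something else, mostly with a low value. They report only what shows in the picture. A call takes as long as a camera call. They do not tell look-alikes from the thing itself.
- arm.spot_in(camera, query): "point" ([row, column] in pixels, amid what is visible of it).
- arm.landmark_of(camera, query): "point" ([row, column] in pixels: a listed point, or the origin of a listed thing).
The state is a dict: "t": time; "q": joint angles; "qd": joint speeds; "joint_efforts": joint torques, N m; "eef_pos": TCP position; "ee_rot": TCP orientation; "force": force on the tool from outside, world axes, zero at the start; "moment": the same for the moment, N m; "width": finger opening in m.
Only numpy, scipy, OpenCV 4.12 (cv2) and the standard library are available. Lean on these libraries where they do the work, as an engineer would, in place of code of your own. Each camera call takes 0.05 s, during which the arm holds its last target.

TASK

Tip the three tablets from the steel weighing scoop into the open sample drawer of the humidity chamber, lay the empty scoop back down flat on the worktop, and push the drawer fully home. Then lift the hand-held probe out of its rest and lower its stem straight down through the port on top of the chamber until the black ring on the stem is level with the port's rim; a stem that touches the chamber spoils the reading, so keep it clear of the bore all the way. Finish (end the program) while still holding the probe there, upright, still and in the middle of the port, and leave the timer, the dish and the beaker where they stand.

Things in the scene. Friction and masses are not known exactly. Their poses are not given: they have to be found in the camera images.
- chamber: White humidity chamber fixed to the worktop, 100 mm deep (its x) x 84 mm wide (its y), flat top plate at height 65.5 mm, with a round port collar (38 mm across) in the middle of the top up to 85.5 mm. Origin: centre of its underside on the worktop. Its -x axis points out of the front, the way the drawer opens. It has no other opening than the drawer slot and the port.
- port (a point): Centre of the port's rim, 85.5 mm above the worktop, straight above the chamber's origin. The bore is vertical, round, 22 mm in diameter and 30 mm long; below it the chamber is hollow.
- drawer (a joint): Opening of the sample drawer in m: 0 = fully home, up to 0.080; it starts 0.070 to 0.078 open. It slides level along the chamber's x axis and stays where it is left; pushing takes about 2 N plus 8 N per m/s and it ends on a rigid stop.
- tray (a point): Centre of the inner floor of the drawer's steel tray, 8 mm above the worktop; moves with the drawer. The inside is 70 mm long (chamber's x) x 52 mm wide, walls 3 mm thick, rim 31 mm above the worktop. With the drawer at 0.075 open it lies 84 mm in front of the chamber's origin; only the last few mm are then under the chamber. Its axes are the chamber's.
- drawer_handle (a point): Middle of the drawer's bow handle, 20 mm above the worktop: a level steel bar 8 mm thick and 36 mm long across the front (the chamber's y), 28 mm in front of the grey front panel (74 mm wide, 4 to 34 mm above the worktop). 84 mm in front of the chamber's origin when the drawer is home. Pushing on bar or panel closes the drawer.
- scoop: Open steel weighing scoop, about 60 g, lying upright on the worktop, 147 mm long. Origin: underside of the pan, at the pan's back wall. +x points to the open pouring nose, -x along the handle, z up. Pan 67 mm long x 42 mm wide, side walls 18 mm high, floor 2.5 mm thick, hardly narrowing to the nose (40 mm outside).
- scoop_grip (a point): Grasp point on the scoop's level handle bar, 28 mm behind the pan's back wall and 26 mm above the scoop's underside. The bar is 12 mm wide (scoop's y) and 10 mm thick, from 78 mm behind the pan to the pan, and has a foot at its far end. Same axes as the scoop.
- scoop_nose (a point): Middle of the scoop's pouring edge, on the pan's floor: 95 mm ahead of scoop_grip and 23.5 mm below it. There is no wall at the nose: tablets slide off when the nose is lowered 30 to 45 degrees.
- probe_handle (a point): Centre of the probe's white handle, 24 mm (its x) x 22 mm (its y) x 70 mm high with rounded edges. The hand-held probe (about 70 g, 161 mm long in all) stands upright in its rest with the handle's centre 134 mm above the worktop. z up along the probe, the dark display is on the -x side.
- probe_tip (a point): Lower end of the probe's round stem, 122 mm below probe_handle on the probe's axis. The stem is 10 mm in diameter and 78 mm long; above it is a grey shoulder 23 mm across, 8 mm high, below the handle.
- probe_mark (a point): Middle of the black ring (2.5 mm wide) round the stem, 45 mm above the tip: level with the port's rim when the depth is right; the tip then hangs 40 mm above the worktop, clear of the tablets.
- probe_rest: Probe rest fixed to the worktop: black base 70 x 70 x 8 mm with an upright aluminium sleeve 29 mm across, top at 90 mm, bore 16 mm. The probe's stem hangs in it, the shoulder sits on its top; lift the probe at least 80 mm straight up to clear it. Origin: centre of the underside.
- bench_timer: Bystander: white bench timer 62 x 66 x 18 mm, origin at its underside. Leave it where it is.
- petri_dish: Bystander: clear round dish with lid, 59 mm across, 15 mm high, origin at its underside. Leave it where it is.
- beaker: Bystander: small clear beaker, 44 mm across, 58 mm high, origin at its underside. Leave it where it is.
- tablet_0_center (a point): Centre of one of the three equal white tablets, 15 mm across, 7 mm thick, 10 g, smooth and slippery; they start flat on the floor of the scoop's pan.
- tablet_1_center (a point): Centre of one of the three equal white tablets, 15 mm across, 7 mm thick, 10 g, smooth and slippery; they start flat on the floor of the scoop's pan.
- tablet_2_center (a point): Centre of one of the three equal white tablets, 15 mm across, 7 mm thick, 10 g, smooth and slippery; they start flat on the floor of the scoop's pan.
- probe: The whole hand-held probe; origin at its tip, axes as probe_handle.
Not all that is in view belongs to the job. There is more than one size of the probe; the job needs the smaller.

How it is judged:
By the outcome, as a careful person would: the job done as asked, in the order asked, and still so for the second after the job is handed in, while the arm keeps its last pose, push and grip.
It also fails if it takes over 67 s, if anything falls off the work surface, if the arm or the gripper's body presses on something with over 40 N, if the wrist force passes 120 N, or if a joint passes its speed limit or range.

## Working session

There is one attempt and no reset: what is moved stays moved. The work goes in short steps, Python scripts to look and compute and a tool call to move; the robot and the scene stay as the last step left them, time stands still between calls to the robot, and variables do not carry over. Pictures are saved under pics/ and viewed, and the job is handed in when it is done.

Besides the shell and the picture viewer there is one more tool, called in YAML: its name, and indented under it one key for each argument. carry_out: Moves the arm, as the interface text tells. Its arguments: {"type":"object","properties":{"targets":{"type":"array"},"squeeze":{"type":"number"}},"required":["targets"]}

```bash
ls; mkdir -p pics; python3 - <<'E'
from station import arm
import cv2
print(arm.get_state(), arm.grip_depth)
for n in ("side","top"):
    p,d=arm.grab_frame(n); cv2.imwrite(f"pics/{n}0.png",p[:,:,::-1]); 
    import numpy as np
    np.save(f"pics/{n}0d.npy",d)
    print(n,arm.camera_model(n))
E
```

```text
pics
{'t': 0.0, 'q': array([ 1.59208923e+00,  3.59388676e-01,  1.10978628e-02, -3.43207206e-04,
       -1.22411837e+00, -2.88107530e-01]), 'qd': array([-0.00101422, -0.00030489, -0.00099532, -0.00131126,  0.00067825,
       -0.00081885]), 'joint_efforts': array([ 1.02587685e-03, -5.82712555e+01,  2.93052328e+01,  6.99737236e+00,
        6.85914667e-03, -1.48736490e-04]), 'eef_pos': array([0.17791645, 0.65093889, 0.40373952]), 'ee_rot': array([ 3.13995459e+00, -1.48975887e-04, -2.66931378e-01]), 'force': array([ 0.63608202, -0.00506324,  0.2976305 ]), 'moment': array([-0.02658072, -0.01118432, -0.06420436]), 'width': 0.08738906891101215} 0.1593
side {'camera_matrix': array([[372.56286174,   0.        , 327.98398033],
       [  0.        , 372.56286174, 199.87915934],
       [  0.        ,   0.        ,   1.        ]]), 'distortion': array([-0.07704466,  0.        ,  0.        ,  0.        ,  0.        ]), 'world_from_camera': array([[-0.99508797,  0.05711826, -0.08085442,  0.61291735],
       [ 0.09886621,  0.61499064, -0.78231195,  0.80861979],
       [ 0.00504041, -0.78646298, -0.61761686,  0.68562158],
       [ 0.        ,  0.        ,  0.        ,  1.        ]])}
top {'camera_matrix': array([[471.85200059,   0.        , 313.33409392],
       [  0.        , 471.85200059, 205.51518165],
       [  0.        ,   0.        ,   1.        ]]), 'distortion': array([0.01560648, 0.        , 0.        , 0.        , 0.        ]), 'world_from_camera': array([[-2.01432152e-03, -9.89510945e-01,  1.44443875e-01,
         3.66813690e-01],
       [-9.99996850e-01,  2.20954495e-03,  1.19114593e-03,
         3.57635430e-02],
       [-1.49780717e-03, -1.44441020e-01, -9.89512278e-01,
         1.37113603e+00],
       [ 0.00000000e+00,  0.00000000e+00,  0.00000000e+00,
         1.00000000e+00]])}
```

View pics/side0.png

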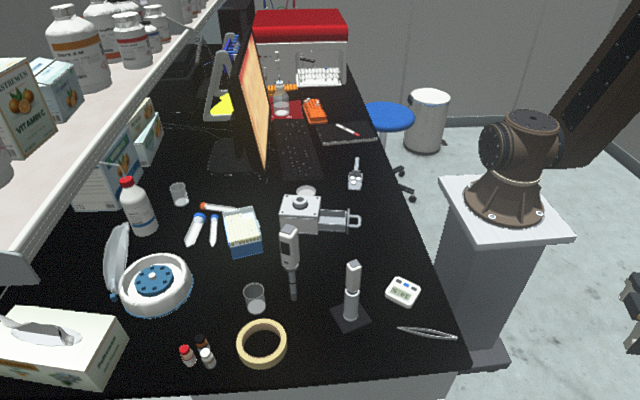

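View pics/top0.png

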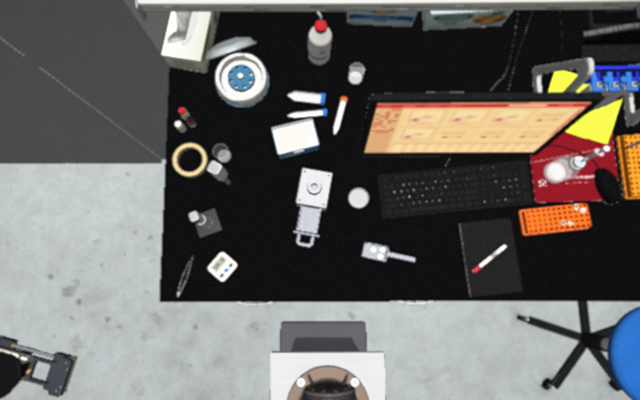

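```bash
cat > h.py <<'E'
import numpy as np, cv2
from station import arm
from scipy.spatial.transform import Rotation as R
C={n:arm.camera_model(n) for n in ("side","top")}
def ray(n,rc):
    c=C[n]; uv=np.array([[[rc[1],rc[0]]]],float)
    u=cv2.undistortPoints(uv,c["camera_matrix"],np.array(c["distortion"]))[0,0]
    T=c["world_from_camera"]; return T[:3,3],T[:3,:3]@np.array([u[0],u[1],1.])
def at_z(n,rc,z):
    o,d=ray(n,rc); return o+d*(z-o[2])/d[2]
def deproj(n,rc,dep):
    o,d=ray(n,rc); return o+d*dep
def proj(n,X):
    c=C[n]; T=np.linalg.inv(c["world_from_camera"])
    p=cv2.projectPoints(np.atleast_2d(np.array(X,float)),T[:3,:3],T[:3,3],c["camera_matrix"],np.array(c["distortion"]))[0][:,0]
    return p[:,::-1]  # row col
def tri(a,b):  # side rc, top rc
    (o1,d1),(o2,d2)=ray("side",a),ray("top",b)
    A=np.stack([d1,-d2],1); s=np.linalg.lstsq(A,o2-o1,rcond=None)[0]
    p,q=o1+d1*s[0],o2+d2*s[1]; return (p+q)/2,np.linalg.norm(p-q)
def crop(p,r0,r1,c0,c1,k,name):
    cv2.imwrite(name,cv2.resize(p[r0:r1,c0:c1],None,fx=k,fy=k,interpolation=cv2.INTER_CUBIC))
E
python3 - <<'E'
from h import *
s=cv2.imread("pics/side0.png");t=cv2.imread("pics/top0.png")
crop(s,140,340,230,460,3.4,"pics/sc.png"); crop(t,140,290,160,430,2.9,"pics/tc.png")
E
```

```text
(no output)
```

View pics/sc.png

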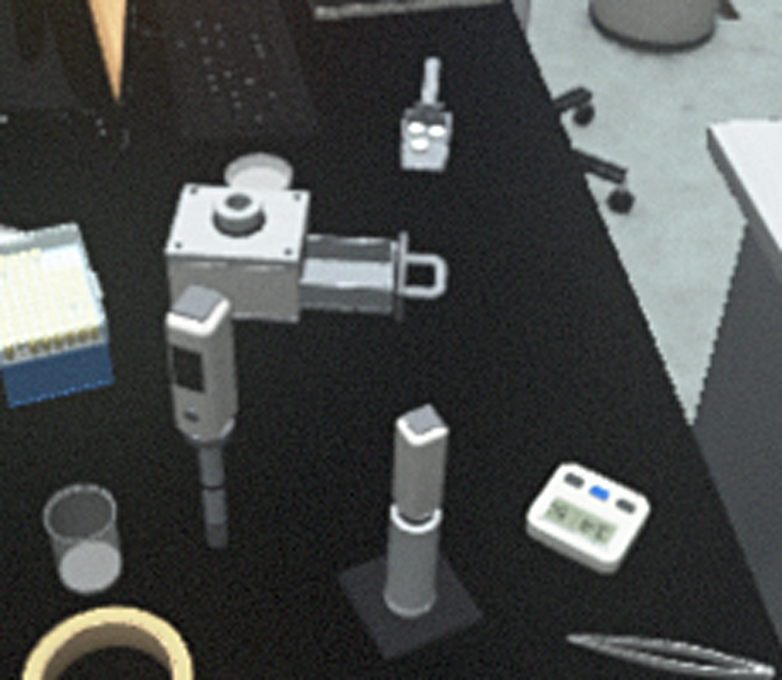

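View pics/tc.png

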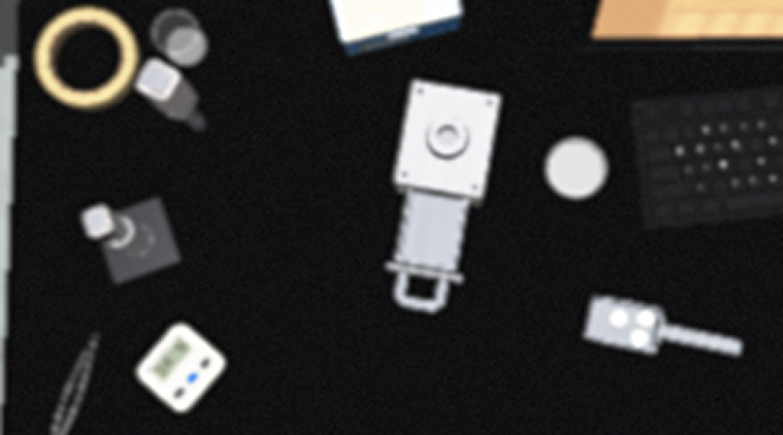

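```bash
python3 - <<'E'
from h import *
for q in ["port","tray","drawer_handle","scoop","scoop_grip","scoop_nose","probe_handle","probe_mark","probe_tip","probe_rest","chamber","beaker","petri_dish","bench_timer"]:
    o={}
    for n in ("side","top"):
        L=arm.landmark_of(n,q); o[n]=L[:3]
        print(q,n,[(np.round(l["point"],1).tolist(),round(l["conf"],2)) for l in L[:3]])
    if o["side"] and o["top"]:
        for a in o["side"][:2]:
            for b in o["top"][:2]:
                X,e=tri(a["point"],b["point"]); 
                if e<.012: print("   ",X.round(4),round(e,4))
print(arm.get_state()["t"])
E
```

```text
port side [([197.9, 301.2], 0.78)]
port top [([188.9, 314.6], 0.66)]
    [0.6023 0.0335 0.0851] 0.0025
tray side [([222.5, 327.3], 0.61)]
tray top [([187.8, 312.8], 0.67), ([219.1, 309.9], 0.57)]
    [0.531  0.0466 0.0038] 0.0093
drawer_handle side [([217.7, 358.1], 0.75), ([170.5, 356.2], 0.41)]
drawer_handle top [([243.0, 307.5], 0.58)]
    [0.454  0.0547 0.0232] 0.0032
scoop side [([177.3, 353.4], 0.65)]
scoop top [([253.0, 386.9], 0.96)]
    [ 0.4282 -0.1758 -0.0042] 0.0006
scoop_grip side [([166.9, 355.3], 0.55)]
scoop_grip top [([257.1, 396.8], 0.77)]
    [ 0.4173 -0.2006  0.019 ] 0.0044
scoop_nose side [([190.2, 352.2], 0.84)]
scoop_nose top [([245.9, 358.1], 0.65), ([189.9, 315.1], 0.51)]
    [ 0.4469 -0.0912  0.0077] 0.0021
probe_handle side [([248.0, 294.4], 0.86), ([275.0, 353.2], 0.75)]
probe_handle top [([214.7, 196.4], 0.67), ([170.8, 215.7], 0.6)]
    [0.6298 0.2924 0.1653] 0.0103
    [0.5196 0.3465 0.1361] 0.0076
probe_mark side [([299.5, 351.2], 0.79), ([280.3, 289.6], 0.75)]
probe_mark top [([178.4, 223.7], 0.68)]
    [0.6378 0.2899 0.0642] 0.0046
probe_tip side [([297.1, 293.3], 0.89)]
probe_tip top [([181.6, 229.1], 0.79)]
    [0.637  0.2862 0.0025] 0.003
probe_rest side [([318.3, 350.3], 0.6)]
probe_rest top [([221.9, 209.3], 0.59)]
    [ 0.5176  0.3443 -0.0099] 0.0058
chamber side [([222.1, 295.8], 0.75)]
chamber top [([191.7, 312.2], 0.68), ([222.6, 207.7], 0.63), ([196.8, 359.0], 0.49)]
beaker side [([306.9, 254.0], 0.91), ([191.0, 355.1], 0.23)]
beaker top [([159.7, 224.1], 0.71), ([248.8, 370.1], 0.32)]
    [ 0.4354 -0.1279 -0.0225] 0.0117
petri_dish side [([193.0, 303.2], 0.74)]
petri_dish top [([198.8, 357.0], 0.8)]
    [ 0.5906 -0.0914  0.0056] 0.0096
bench_timer side [([294.6, 400.1], 0.6)]
bench_timer top [([265.4, 224.9], 0.7)]
    [ 0.3926  0.2945 -0.0089] 0.0015
1.5
```

```bash
cat >> h.py <<'E'
def cloud(n,d):
    c=C[n]; h,w=d.shape
    vv,uu=np.mgrid[0:h,0:w]
    uv=np.stack([uu,vv],-1).reshape(-1,1,2).astype(float)
    u=cv2.undistortPoints(uv,c["camera_matrix"],np.array(c["distortion"]))[:,0]
    P=np.c_[u,np.ones(len(u))]*d.reshape(-1,1)
    T=c["world_from_camera"]; return (P@T[:3,:3].T+T[:3,3]).reshape(h,w,3)
def box(P,c,r,z0,z1):
    m=(np.abs(P[...,0]-c[0])<r)&(np.abs(P[...,1]-c[1])<r)&(P[...,2]>z0)&(P[...,2]<z1)
    return m
E
python3 - <<'E'
from h import *
P={n:cloud(n,np.load(f"pics/{n}0d.npy")) for n in ("side","top")}
def rect(n,c,r,z0,z1,tag):
    m=box(P[n],c,r,z0,z1); Q=P[n][m]
    if len(Q)<5: print(tag,n,"few");return
    b=cv2.minAreaRect(Q[:,:2].astype(np.float32))
    print(tag,n,len(Q),"c",np.round(b[0],4),"size",np.round(b[1],4),"ang",round(b[2],1),"mean",Q.mean(0).round(4),"z med",np.median(Q[:,2]).round(4))
for n in P:
    m=box(P[n],(.45,.15),.06,-.03,.03); print("table z",n,np.median(P[n][m][:,2]),P[n][m][:,2].std())
    rect(n,(.60,.034),.09,.055,.075,"chamber top")
    rect(n,(.60,.034),.06,.079,.095,"port rim")
    rect(n,(.53,.345),.05,.155,.185,"probe top")
    rect(n,(.53,.345),.05,.08,.095,"sleeve top")
    rect(n,(.525,.345),.06,.004,.014,"rest base")
    rect(n,(.43,-.15),.12,.008,.06,"scoop")
    rect(n,(.41,-.22),.05,.008,.06,"scoop handle")
    rect(n,(.40,.295),.05,.008,.03,"timer")
    rect(n,(.595,-.091),.05,.008,.03,"dish")
    rect(n,(.63,.3),.06,.16,.25,"bigprobe top")
    rect(n,(.52,.04),.06,.004,.012,"tray floor")
    rect(n,(.47,.045),.05,.025,.045,"panel top")
    rect(n,(.65,.16),.06,.02,.12,"rack?")
E
```

```text
table z side 6.51399658384566e-05 0.002112726341405283
chamber top side 737 c [0.6082 0.037 ] size [0.0872 0.098 ] ang 79.4 mean [0.6087 0.0466 0.0653] z med 0.0657
port rim side 93 c [0.608  0.0384] size [0.0325 0.0349] ang 18.5 mean [0.6075 0.0391 0.084 ] z med 0.0847
probe top side 163 c [0.5174 0.3491] size [0.0228 0.0199] ang 22.9 mean [0.5183 0.3517 0.1653] z med 0.1661
sleeve top side 96 c [0.5187 0.3525] size [0.0193 0.0281] ang 75.9 mean [0.5188 0.3562 0.0877] z med 0.089
rest base side 678 c [0.5175 0.3478] size [0.0716 0.0702] ang 19.0 mean [0.5194 0.3572 0.0078] z med 0.0078
scoop side 235 c [ 0.4808 -0.1833] size [0.1458 0.1521] ang 82.3 mean [ 0.4607 -0.1822  0.0177] z med 0.0152
scoop handle side 78 c [ 0.4237 -0.2089] size [0.0793 0.0321] ang 82.8 mean [ 0.4223 -0.1942  0.0262] z med 0.0295
timer side 678 c [0.3902 0.3002] size [0.0628 0.0664] ang 49.6 mean [0.3915 0.3031 0.0151] z med 0.0153
dish side 168 c [ 0.5863 -0.0964] size [0.0526 0.0555] ang 72.9 mean [ 0.5867 -0.0939  0.0151] z med 0.0152
bigprobe top side 511 c [0.6346 0.2905] size [0.0322 0.0301] ang 61.8 
[... 1104 characters left out ...]
0.0877 0.0549] ang 66.5 mean [ 0.4178 -0.204   0.03  ] z med 0.0318
timer top 508 c [0.3902 0.2981] size [0.0759 0.0783] ang 26.0 mean [0.3906 0.2968 0.0167] z med 0.0166
dish top 330 c [ 0.5955 -0.0853] size [0.077 0.071] ang 14.9 mean [ 0.5881 -0.0933  0.0155] z med 0.0155
bigprobe top top 200 c [0.6346 0.287 ] size [0.0329 0.0297] ang 63.3 mean [0.631  0.2834 0.202 ] z med 0.2082
tray floor top 451 c [0.5181 0.04  ] size [0.1197 0.1114] ang 90.0 mean [0.5224 0.045  0.0078] z med 0.0077
panel top top 141 c [0.4822 0.0584] size [0.0684 0.071 ] ang 89.3 mean [0.4812 0.057  0.0312] z med 0.0315
rack? top 8 c [0.7087 0.1309] size [0.0016 0.0133] ang 4.8 mean [0.7091 0.1322 0.0546] z med 0.0592
```

```bash
python3 - <<'E'
from h import *
s=cv2.imread("pics/side0.png");t=cv2.imread("pics/top0.png")
crop(t,230,280,350,430,9,"pics/tsc.png"); crop(s,145,200,330,380,12,"pics/ssc.png")
g=t.max(2)
P=cloud("top",np.load("pics/top0d.npy"))
m=np.zeros_like(g); m[232:275,352:428]=(g[232:275,352:428]>70)
rc=np.argwhere(m)
b=cv2.minAreaRect(rc[:,::-1].astype(np.float32)); print(b, len(rc))
# handle pixels: fit line cols>392
h=rc[rc[:,1]>390]; W=np.array([at_z("top",p,.031) for p in h])
print("handle mean",W.mean(0)); u,S,v=np.linalg.svd((W-W.mean(0))[:,:2]); print("yaw",np.degrees(np.arctan2(*v[0][::-1])),S)
pr=(W-W.mean(0))[:,:2]@(v[0]*np.sign(v[0][1])); print("extent",pr.min(),pr.max())
pan=rc[rc[:,1]<386]; Wp=np.array([at_z("top",p,.014) for p in pan]); d=v[0]*np.sign(v[0][1])
pp=(Wp-W.mean(0))[:,:2]; a=pp@d; l=pp@np.array([-d[1],d[0]]); print("pan along",a.min(),a.max(),"lat",l.min(),l.max(),l.mean())
E
```

```text
((388.61541748046875, 253.923095703125), (54.520286560058594, 16.86598777770996), 11.309932708740234) 617
handle mean [ 0.41535104 -0.21516409  0.031     ]
yaw -102.93770709585854 [0.2573646  0.06344806]
extent -0.03540636874214023 0.03546723006866799
pan along 0.04456532505109663 0.11622665231844902 lat -0.02369010431711237 0.024844715235246867 0.001448994835421395
```

View pics/tsc.png

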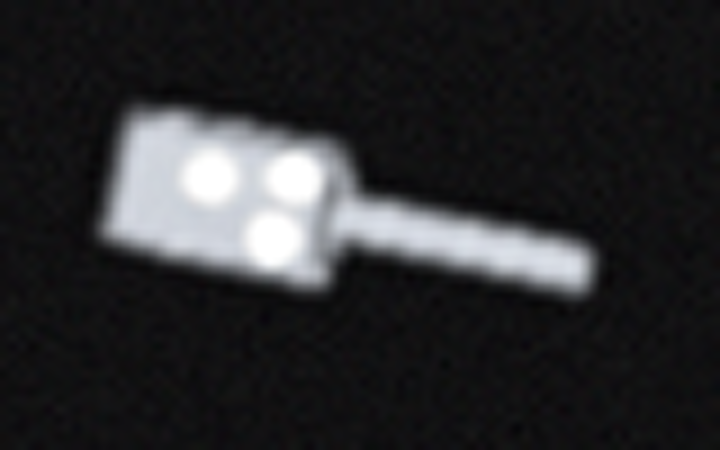

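View pics/ssc.png

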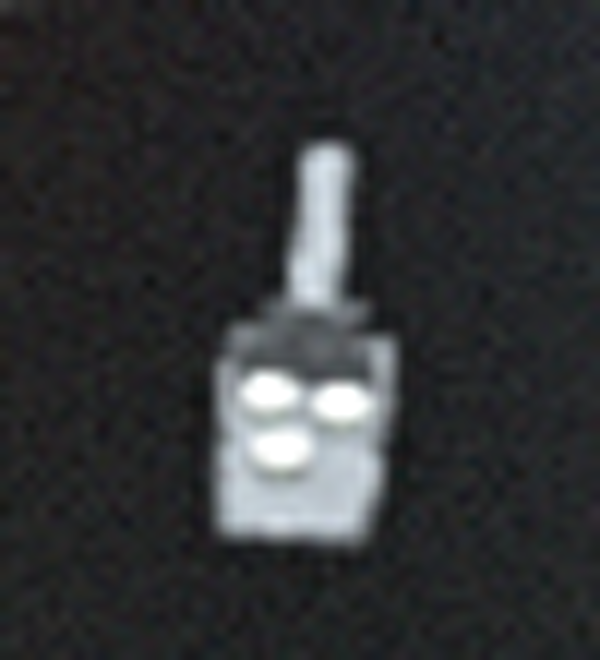

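```bash
cat >> h.py <<'E'
def pose():
    s=arm.get_state(); return np.array(s["eef_pos"]),R.from_euler("xyz",s["ee_rot"])
def plan(p0,R0,p1,R1,n,g,nd=2):
    """rows from p0,R0 to p1,R1 in n steps; feedback on rounding"""
    p,Rc=np.array(p0,float),R0; rows=[]
    rv=(R0.inv()*R1).as_rotvec()
    for i in range(1,n+1):
        Pt=p0+(np.array(p1)-p0)*i/n; Rt=R0*R.from_rotvec(rv*i/n)
        sh=np.round(Rc.inv().apply(Pt-p)/.025,nd); tu=np.round(np.degrees((Rc.inv()*Rt).as_rotvec())/8,nd)
        rows.append((tu.tolist()+sh.tolist()+[g])); p=p+Rc.apply(sh*.025); Rc=Rc*R.from_rotvec(np.radians(tu*8))
    for r in rows: print([x+0. for x in r],end=",\n")
    M=np.array(rows); 
    if np.abs(M[:,:6]).max()>1: print("!! over 1")
    return p,Rc
def down(yaw): return R.from_euler("xyz",[np.pi,0,yaw])
E
python3 - <<'E'
from h import *
p,r=pose(); print(p,r.as_euler("xyz"))
p,r=plan(p,r,[.43,.30,.40],down(-.267-.5),14,1); print()
p,r=plan(p,r,[.47,0.0,.36],down(-1.3),10,1); print()
p,r=plan(p,r,[.4185,-.2005,.25],down(-1.796),8,1)
E
```

```text
[0.17798704 0.65108486 0.40466129] [-3.14158495e+00  2.30353582e-05 -2.66837142e-01]
[0.0, 0.0, 0.26, 0.96, 0.78, 0.01, 1.0],
[0.0, 0.0, 0.25, 0.99, 0.74, 0.02, 1.0],
[0.0, 0.0, 0.26, 1.01, 0.71, 0.01, 1.0],
[0.0, 0.0, 0.25, 1.03, 0.67, 0.01, 1.0],
[0.0, 0.0, 0.26, 1.06, 0.63, 0.02, 1.0],
[0.0, 0.0, 0.26, 1.09, 0.6, 0.01, 1.0],
[0.0, 0.0, 0.25, 1.1, 0.55, 0.01, 1.0],
[0.0, 0.0, 0.26, 1.12, 0.52, 0.02, 1.0],
[0.0, 0.0, 0.25, 1.14, 0.47, 0.01, 1.0],
[0.0, 0.0, 0.26, 1.16, 0.44, 0.01, 1.0],
[0.0, 0.0, 0.25, 1.17, 0.39, 0.02, 1.0],
[0.0, 0.0, 0.26, 1.18, 0.35, 0.01, 1.0],
[0.0, 0.0, 0.26, 1.2, 0.31, 0.01, 1.0],
[0.0, 0.0, 0.25, 1.2, 0.27, 0.02, 1.0],
!! over 1

[0.0, 0.0, 0.38, 0.95, 0.75, 0.16, 1.0],
[0.0, 0.0, 0.38, 0.98, 0.7, 0.16, 1.0],
[0.0, 0.0, 0.39, 1.03, 0.65, 0.16, 1.0],
[0.0, 0.0, 0.38, 1.05, 0.59, 0.16, 1.0],
[0.0, 0.0, 0.38, 1.09, 0.54, 0.16, 1.0],
[0.0, 0.0, 0.38, 1.11, 0.48, 0.16, 1.0],
[0.0, 0.0, 0.38, 1.14, 0.41, 0.16, 1.0],
[0.0, 0.0, 0.39, 1.16, 0.36, 0.16, 1.0],
[0.0, 0.0, 0.38, 1.17, 0.29, 0.16, 1.0],
[0.0, 0.0, 0.38, 1.19, 0.23, 0.16, 1.0],
!! over 1

[0.0, 0.0, 0.44, 0.9, 0.52, 0.55, 1.0],
[0.0, 0.0, 0.45, 0.92, 0.46, 0.55, 1.0],
[0.0, 0.0, 0.44, 0.96, 0.4, 0.55, 1.0],
[0.0, 0.0, 0.45, 0.97, 0.34, 0.55, 1.0],
[0.0, 0.0, 0.44, 1.0, 0.28, 0.55, 1.0],
[0.0, 0.0, 0.44, 1.01, 0.22, 0.55, 1.0],
[0.0, 0.0, 0.45, 1.03, 0.15, 0.55, 1.0],
[0.0, 0.0, 0.44, 1.03, 0.09, 0.55, 1.0],
!! over 1
```

carry_out:
  targets:
    - [[0, 0, 0.2, 0.8, 0.66, 0.01, 1], [0, 0, 0.2, 0.82, 0.64, 0.01, 1], [0, 0, 0.2, 0.83, 0.62, 0.01, 1], [0, 0, 0.2, 0.84, 0.6, 0.01, 1], [0, 0, 0.2, 0.85, 0.58, 0.01, 1], [0, 0, 0.2, 0.87, 0.55, 0.01, 1], [0, 0, 0.2, 0.88, 0.52, 0.01, 1], [0, 0, 0.2, 0.89, 0.5, 0.01, 1], [0, 0, 0.2, 0.9, 0.47, 0.01, 1], [0, 0, 0.2, 0.92, 0.44, 0.01, 1], [0, 0, 0.2, 0.93, 0.42, 0.01, 1], [0, 0, 0.2, 0.94, 0.39, 0.01, 1], [0, 0, 0.2, 0.95, 0.37, 0.01, 1], [0, 0, 0.2, 0.96, 0.34, 0.01, 1], [0, 0, 0.2, 0.96, 0.31, 0.01, 1], [0, 0, 0.2, 0.97, 0.28, 0.01, 1], [0, 0, 0.2, 0.97, 0.26, 0.01, 1]]

```text
t: 3.62
eef_pos: [0.4247, 0.2915, 0.4004]
ee_rot: [-3.142, -0.0, -0.743]
force: [0.3, 0.4, 0.0]
width: 0.0876
```

```bash
python3 - <<'E'
from h import *
p,r=pose(); print(p,r.as_euler("xyz"))
p,r=plan(p,r,[.47,0.0,.36],down(-1.3),13,1); print()
p,r=plan(p,r,[.4185,-.2005,.25],down(-1.796),10,1)
E
```

```text
[0.42471571 0.29151154 0.40041959] [-3.14150448e+00 -2.66801306e-05 -7.43355223e-01]
[0.0, 0.0, 0.31, 0.71, 0.57, 0.12, 1.0],
[0.0, 0.0, 0.3, 0.73, 0.53, 0.13, 1.0],
[0.0, 0.0, 0.31, 0.76, 0.5, 0.12, 1.0],
[0.0, 0.0, 0.31, 0.77, 0.47, 0.13, 1.0],
[0.0, 0.0, 0.3, 0.8, 0.44, 0.12, 1.0],
[0.0, 0.0, 0.31, 0.81, 0.4, 0.13, 1.0],
[0.0, 0.0, 0.31, 0.83, 0.37, 0.12, 1.0],
[0.0, 0.0, 0.3, 0.85, 0.33, 0.12, 1.0],
[0.0, 0.0, 0.31, 0.86, 0.3, 0.13, 1.0],
[0.0, 0.0, 0.31, 0.87, 0.25, 0.12, 1.0],
[0.0, 0.0, 0.3, 0.88, 0.22, 0.13, 1.0],
[0.0, 0.0, 0.31, 0.89, 0.19, 0.12, 1.0],
[0.0, 0.0, 0.31, 0.89, 0.14, 0.13, 1.0],

[0.0, 0.0, 0.35, 0.72, 0.41, 0.44, 1.0],
[0.0, 0.0, 0.36, 0.74, 0.38, 0.44, 1.0],
[0.0, 0.0, 0.35, 0.75, 0.34, 0.44, 1.0],
[0.0, 0.0, 0.36, 0.77, 0.3, 0.44, 1.0],
[0.0, 0.0, 0.35, 0.79, 0.27, 0.44, 1.0],
[0.0, 0.0, 0.36, 0.8, 0.22, 0.44, 1.0],
[0.0, 0.0, 0.35, 0.8, 0.18, 0.44, 1.0],
[0.0, 0.0, 0.36, 0.82, 0.15, 0.44, 1.0],
[0.0, 0.0, 0.35, 0.82, 0.1, 0.44, 1.0],
[0.0, 0.0, 0.36, 0.83, 0.07, 0.44, 1.0],
```

carry_out:
  targets:
    - [[0, 0, 0.31, 0.71, 0.57, 0.12, 1], [0, 0, 0.3, 0.73, 0.53, 0.13, 1], [0, 0, 0.31, 0.76, 0.5, 0.12, 1], [0, 0, 0.31, 0.77, 0.47, 0.13, 1], [0, 0, 0.3, 0.8, 0.44, 0.12, 1], [0, 0, 0.31, 0.81, 0.4, 0.13, 1], [0, 0, 0.31, 0.83, 0.37, 0.12, 1], [0, 0, 0.3, 0.85, 0.33, 0.12, 1], [0, 0, 0.31, 0.86, 0.3, 0.13, 1], [0, 0, 0.31, 0.87, 0.25, 0.12, 1], [0, 0, 0.3, 0.88, 0.22, 0.13, 1], [0, 0, 0.31, 0.89, 0.19, 0.12, 1], [0, 0, 0.31, 0.89, 0.14, 0.13, 1]]

```text
t: 5.25
eef_pos: [0.4695, 0.0004, 0.3598]
ee_rot: [-3.141, 0.0, -1.301]
force: [0.4, -0.2, 0.5]
width: 0.0875
```

carry_out:
  targets:
    - [[0, 0, 0.35, 0.72, 0.41, 0.44, 1], [0, 0, 0.36, 0.74, 0.38, 0.44, 1], [0, 0, 0.35, 0.75, 0.34, 0.44, 1], [0, 0, 0.36, 0.77, 0.3, 0.44, 1], [0, 0, 0.35, 0.79, 0.27, 0.44, 1], [0, 0, 0.36, 0.8, 0.22, 0.44, 1], [0, 0, 0.35, 0.8, 0.18, 0.44, 1], [0, 0, 0.36, 0.82, 0.15, 0.44, 1], [0, 0, 0.35, 0.82, 0.1, 0.44, 1], [0, 0, 0.36, 0.83, 0.07, 0.44, 1], [0, 0, 0, 0, 0, 0, 0.0]]

```text
t: 6.62
eef_pos: [0.4174, -0.2001, 0.2492]
ee_rot: [3.14, -0.0, -1.797]
force: [-0.2, -0.1, -0.5]
width: 0.0822
```

```bash
python3 - <<'E'
from h import *
st=arm.get_state(); print(st["t"],st["q"].round(3),st["width"])
p,r=pose(); print(p,r.as_euler("xyz"))
for n in ("side","top"):
    I,d=arm.grab_frame(n); I=I[:,:,::-1]
    if n=="side": crop(I,60,230,280,420,3.4,"pics/s1.png")
    else: crop(I,180,300,320,450,4.5,"pics/t1.png")
plan(p,r,[.4185,-.2005,.1853],down(-1.796),5,.0)
E
```

```text
6.625 [-0.02   0.181 -0.647 -0.    -0.745 -0.207] 0.08222055872112136
[ 0.41740015 -0.20014641  0.24915419] [ 3.13971679e+00 -2.97084610e-04 -1.79743068e+00]
[0.0, 0.0, 0.0, 0.0, -0.01, 0.51, 0.0],
[0.01, 0.0, 0.0, 0.0, -0.01, 0.51, 0.0],
[0.0, 0.0, -0.01, 0.0, -0.01, 0.51, 0.0],
[0.0, 0.0, 0.0, 0.0, -0.01, 0.51, 0.0],
[0.0, 0.0, 0.0, 0.0, -0.01, 0.51, 0.0],
```

View pics/s1.png

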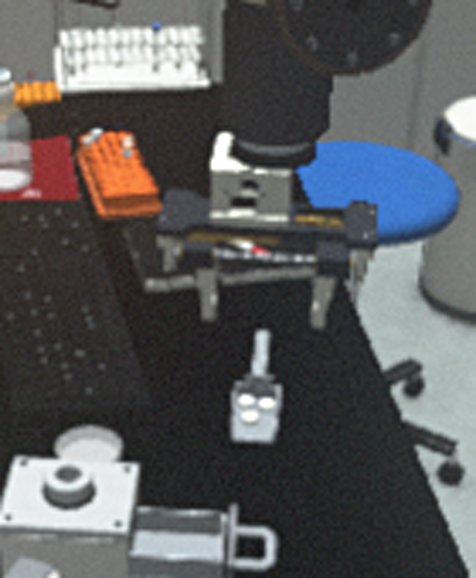

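View pics/t1.png

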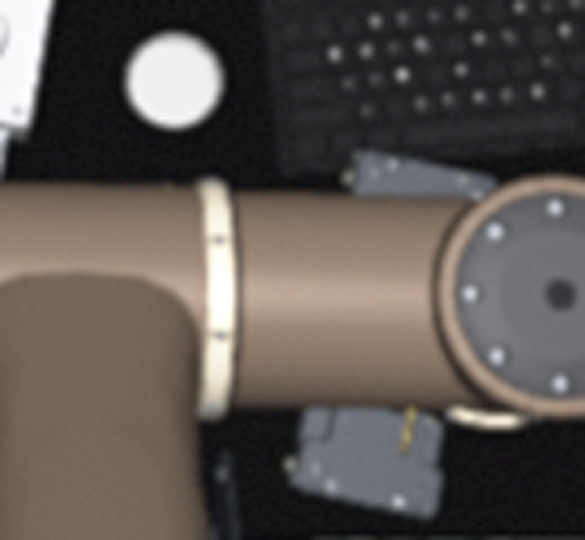

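carry_out:
  targets:
    - [[0, 0, 0, 0, -0.01, 0.6, 0], [0, 0, 0, 0, -0.01, 0.6, 0], [0, 0, 0, 0, -0.01, 0.6, 0], [0, 0, 0, 0, -0.01, 0.5, 0], [0, 0, 0, 0, 0, 0.25, 0], [0, 0, 0, 0, 0, 0, 0]]

```text
t: 7.48
eef_pos: [0.4196, -0.1991, 0.186]
ee_rot: [3.141, -0.0, -1.794]
force: [1.1, -0.5, 0.1]
width: 0.0438
```

```bash
python3 - <<'E'
from h import *
p,r=pose(); print(p,r.as_euler("xyz"))
for n in ("side",):
    I,d=arm.grab_frame(n); I=I[:,:,::-1]
    crop(I,110,210,300,420,6,"pics/s2.png")
print(proj("side",[p+r.apply([0,0,.1593])]))
E
```

```text
[ 0.41964231 -0.19911322  0.18599838] [ 3.14101205e+00 -1.39059890e-04 -1.79390471e+00]
[[165.28254601 355.47979905]]
```

View pics/s2.png

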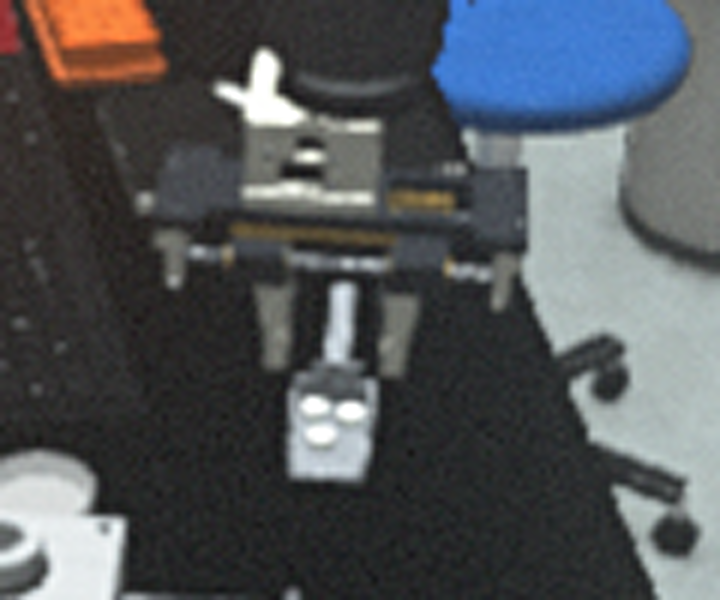

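carry_out:
  targets:
    - [[0, 0, 0, 0, 0, 0, -1], [0, 0, 0, 0, 0, 0, -1], [0, 0, 0, 0, 0, 0, -1], [0, 0, 0, 0, 0, 0, -1], [0, 0, 0, 0, 0, 0, -1], [0, 0, 0, 0, 0, 0, -1]]
  squeeze: 35

```text
t: 8.28
eef_pos: [0.4196, -0.1993, 0.1863]
ee_rot: [-3.142, -0.0, -1.794]
force: [-1.7, -0.3, 4.3]
width: 0.0115
```

carry_out:
  targets:
    - [[0, 0, 0, 0, 0, -0.1, -1], [0, 0, 0, 0, 0, -0.2, -1], [0, 0, 0, 0, 0, -0.35, -1], [0, 0, 0, 0, 0, -0.4, -1], [0, 0, 0, 0, 0, -0.4, -1], [0, 0, 0, 0, 0, -0.4, -1], [0, 0, 0, 0, 0, -0.4, -1], [0, 0, 0, 0, 0, -0.4, -1], [0, 0, 0, 0, 0, -0.35, -1], [0, 0, 0, 0, 0, -0.2, -1], [0, 0, 0, 0, 0, -0.1, -1]]

```text
t: 9.65
eef_pos: [0.4196, -0.1993, 0.2689]
ee_rot: [-3.141, 0.0, -1.794]
force: [-1.0, -0.2, -1.0]
width: 0.0116
```

```bash
python3 - <<'E'
from h import *
p,r=pose(); print(p,r.as_euler("xyz"))
for n in ("side","top"):
    I,d=arm.grab_frame(n); np.save(f"pics/{n}3d.npy",d); I=I[:,:,::-1]; cv2.imwrite(f"pics/{n}3.png",I)
    if n=="side": crop(I,90,210,290,420,6,"pics/s3.png")
    else: crop(I,220,280,320,430,7,"pics/t3.png")
    for q in ("scoop_nose","scoop"):
        print(q,n,[(np.round(l["point"],1).tolist(),round(l["conf"],2)) for l in arm.landmark_of(n,q)[:3]])
g=p+r.apply([0,0,.1593]); nose=p+r.apply([-.095,0,.1593+.0235])
print("grip",g,"nose model",nose,proj("side",[nose]),proj("top",[nose]))
p1,r1=plan(p,r,[.5087,-.0548,.1593+.09],down(np.radians(-100.2)),14,-1)
E
```

```text
[ 0.41961363 -0.19925542  0.26891466] [-3.14139317e+00  7.00751028e-05 -1.79433636e+00]
scoop_nose side [([168.3, 352.6], 0.69), ([222.1, 327.6], 0.5)]
scoop side [([153.5, 356.6], 0.52)]
scoop_nose top []
scoop top [([156.7, 225.5], 0.59)]
grip [ 0.41964709 -0.19925157  0.10961466] nose model [ 0.44071191 -0.10661472  0.08612132] [[165.64061973 354.32020243]] [[246.81252836 366.40624211]]
[0.0, 0.0, -0.02, -0.46, -0.16, 0.06, -1.0],
[0.0, 0.0, -0.03, -0.46, -0.15, 0.05, -1.0],
[0.0, 0.0, -0.02, -0.46, -0.16, 0.06, -1.0],
[0.0, 0.0, -0.02, -0.45, -0.17, 0.05, -1.0],
[0.0, 0.0, -0.03, -0.46, -0.16, 0.06, -1.0],
[0.0, 0.0, -0.02, -0.46, -0.16, 0.06, -1.0],
[0.0, 0.0, -0.02, -0.45, -0.17, 0.05, -1.0],
[0.0, 0.0, -0.03, -0.46, -0.17, 0.06, -1.0],
[0.0, 0.0, -0.02, -0.45, -0.16, 0.05, -1.0],
[0.0, 0.0, -0.02, -0.46, -0.17, 0.06, -1.0],
[0.0, 0.0, -0.03, -0.45, -0.18, 0.06, -1.0],
[0.0, 0.0, -0.02, -0.45, -0.17, 0.05, -1.0],
[0.0, 0.0, -0.02, -0.45, -0.17, 0.06, -1.0],
[0.0, 0.0, -0.03, -0.46, -0.18, 0.06, -1.0],
```

View pics/s3.png

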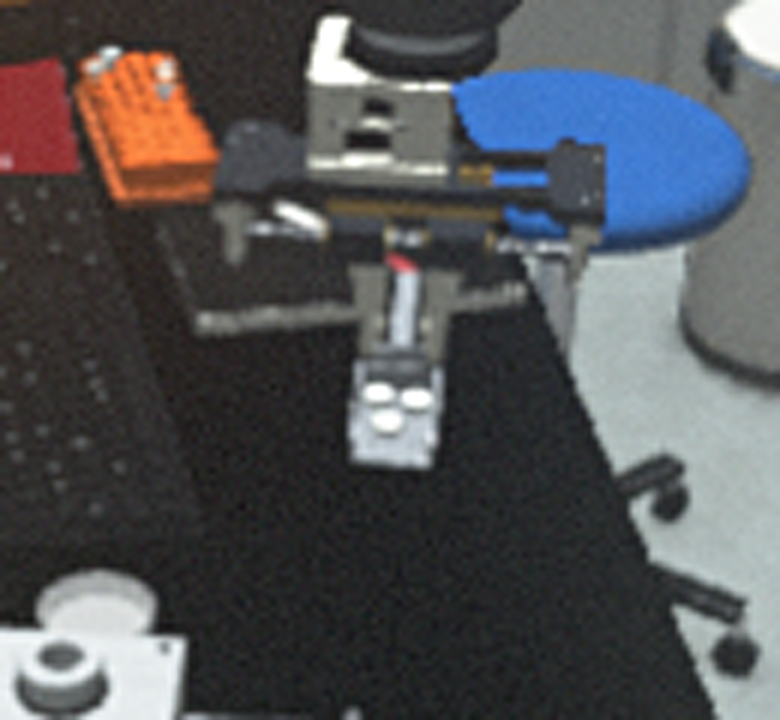

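View pics/t3.png

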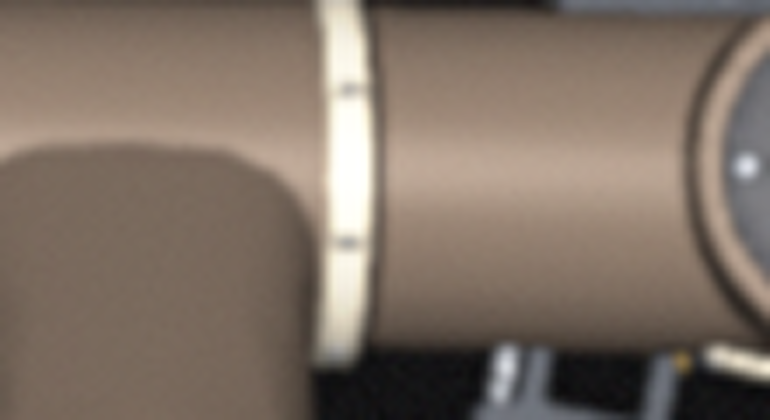

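carry_out:
  targets:
    - [[0, 0, -0.02, -0.15, -0.05, 0.02, -1], [0, 0, -0.02, -0.3, -0.1, 0.04, -1], [0, 0, -0.02, -0.46, -0.16, 0.06, -1], [0, 0, -0.03, -0.46, -0.16, 0.06, -1], [0, 0, -0.02, -0.46, -0.16, 0.05, -1], [0, 0, -0.03, -0.46, -0.16, 0.06, -1], [0, 0, -0.02, -0.46, -0.16, 0.06, -1], [0, 0, -0.03, -0.46, -0.17, 0.05, -1], [0, 0, -0.02, -0.46, -0.17, 0.06, -1], [0, 0, -0.03, -0.46, -0.17, 0.06, -1], [0, 0, -0.02, -0.46, -0.17, 0.05, -1], [0, 0, -0.02, -0.46, -0.17, 0.06, -1], [0, 0, -0.02, -0.45, -0.17, 0.06, -1], [0, 0, -0.02, -0.4, -0.15, 0.05, -1], [0, 0, -0.02, -0.3, -0.12, 0.04, -1], [0, 0, 0, -0.15, -0.06, 0.02, -1], [0, 0, 0, 0, 0, 0, -1]]

```text
t: 12.08
eef_pos: [0.5075, -0.0549, 0.2486]
ee_rot: [3.141, -0.0, -1.747]
force: [-0.4, -0.0, 0.2]
width: 0.0116
```

```bash
python3 - <<'E'
from h import *
p,r=pose(); print(p,r.as_euler("xyz"), arm.get_state()["q"].round(3))
for n in ("side","top"):
    I,d=arm.grab_frame(n); np.save(f"pics/{n}4d.npy",d); I=I[:,:,::-1]; cv2.imwrite(f"pics/{n}4.png",I)
    if n=="side": crop(I,120,245,260,390,6,"pics/s4.png")
    else: crop(I,150,270,270,400,6,"pics/t4.png")
    for q in ("scoop_nose",):
        print(q,n,[(np.round(l["point"],1).tolist(),round(l["conf"],2)) for l in arm.landmark_of(n,q)[:3]])
nose=p+r.apply([-.095,0,.1593+.0235])
print("nose model",nose,proj("side",[nose,nose+r.apply([-.01,0,0]),nose+[0,0,-.01]]),proj("top",[nose,nose+r.apply([-.01,0,0])]))
E
```

```text
[ 0.50747318 -0.05494148  0.24859281] [ 3.14142423e+00 -1.06103285e-04 -1.74661240e+00] [ 0.277  0.253 -0.548  0.    -0.77  -0.453]
scoop_nose side [([203.7, 327.5], 0.76)]
scoop_nose top []
nose model [0.52405609 0.0385803  0.06578274] [[203.19683636 331.42630289]
 [205.55254175 331.16342052]
 [206.11037598 331.38615569]] [[217.34758057 312.9110834 ]
 [216.73184208 309.37601328]]
```

View pics/s4.png

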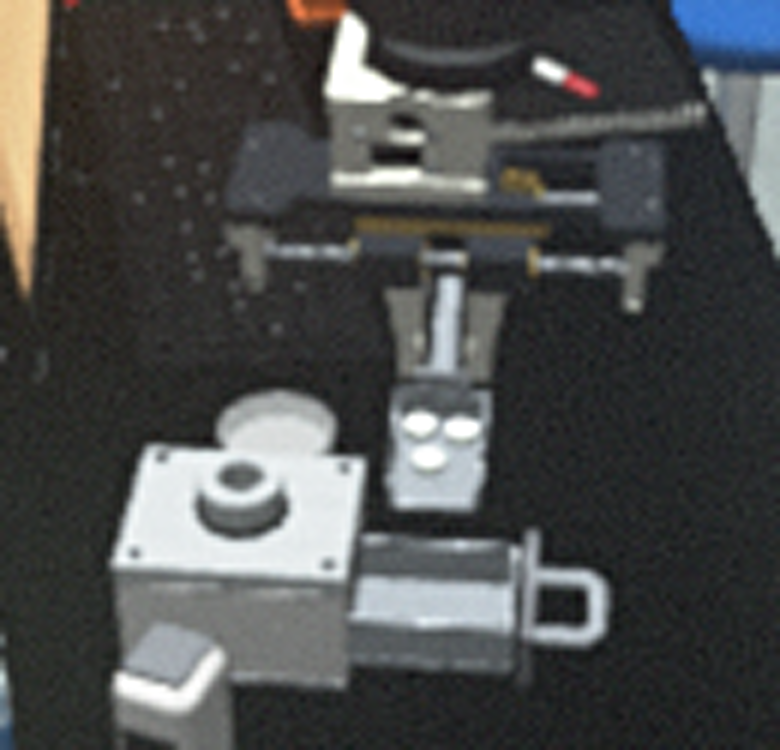

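View pics/t4.png

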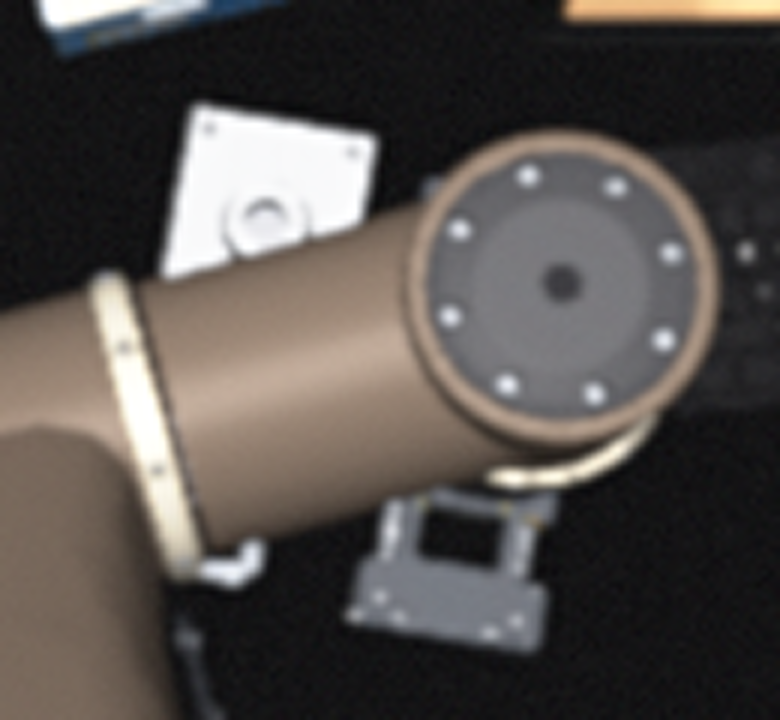

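carry_out:
  targets:
    - [[0, 0, 0, 0, 0, 0.1, -1], [0, 0, 0, 0, 0, 0.2, -1], [0, 0, 0, 0, 0, 0.3, -1], [0, 0, 0, 0, 0, 0.2, -1], [0, 0, 0, 0, 0, 0.1, -1], [0, 0.2, 0, -0.21, 0, -0.1, -1], [0, 0.375, 0, -0.39, 0, -0.19, -1], [0, 0.375, 0, -0.39, 0, -0.19, -1], [0, 0.375, 0, -0.39, 0, -0.19, -1], [0, 0.375, 0, -0.39, 0, -0.19, -1], [0, 0.2, 0, -0.21, 0, -0.1, -1], [0, 0, 0, 0, 0, 0, -1]]

```text
t: 13.78
eef_pos: [0.5165, -0.0038, 0.2444]
ee_rot: [3.141, -0.265, -1.746]
force: [-0.2, -0.4, -1.0]
width: 0.0118
```

```bash
python3 - <<'E'
from h import *
p,r=pose(); print(p,r.as_euler("xyz"), arm.get_state()["q"].round(3))
for n in ("side",):
    I,d=arm.grab_frame(n); np.save(f"pics/{n}5d.npy",d); I=I[:,:,::-1]; cv2.imwrite(f"pics/{n}5.png",I)
    if n=="side": crop(I,120,245,260,390,6,"pics/s5.png")
nose=p+r.apply([-.095,0,.1593+.0235]); print("tilt",np.degrees(np.arccos(-r.as_matrix()[2,2])))
print("nose model",nose,proj("side",[nose]))
E
```

```text
[ 0.51653192 -0.00379961  0.24443535] [ 3.14134    -0.26504748 -1.74583763] [ 0.446  0.291 -0.638  0.295 -0.821 -0.842]
tilt 15.1861084562562
nose model [0.52411368 0.03933641 0.04313298] [[209.9237231  331.34447575]]
```

View pics/s5.png

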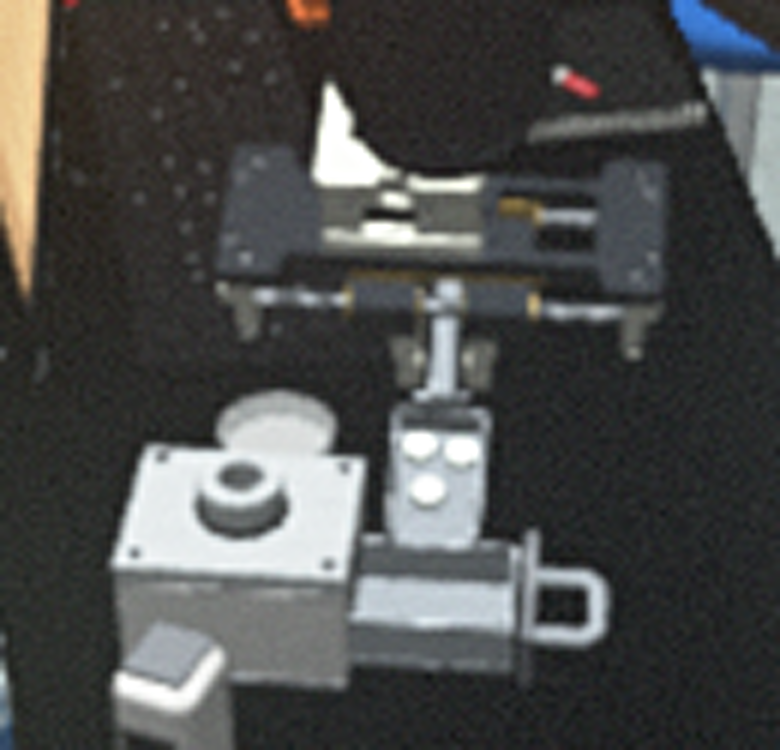

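carry_out:
  targets:
    - [[0, 0.25, 0, -0.26, 0, -0.12, -1], [0, 0.375, 0, -0.38, 0, -0.17, -1], [0, 0.375, 0, -0.38, 0, -0.17, -1], [0, 0.375, 0, -0.38, 0, -0.17, -1], [0, 0.375, 0, -0.38, 0, -0.17, -1], [0, 0.3, 0, -0.31, 0, -0.14, -1], [0, 0.25, 0, -0.26, 0, -0.12, -1], [0, 0, 0, 0, 0, 0, -1], [0, 0, 0, 0, 0, 0, -1]]

```text
t: 14.95
eef_pos: [0.5276, 0.0588, 0.2459]
ee_rot: [3.141, -0.586, -1.747]
force: [-0.6, -0.1, -0.1]
width: 0.0114
```

```bash
cat > look.py <<'E'
from h import *
import sys
tag=sys.argv[1]
p,r=pose(); print(p,r.as_euler("xyz"), arm.get_state()["q"].round(3),arm.get_state()["width"])
for n in ("side",):
    I,d=arm.grab_frame(n); np.save(f"pics/{n}{tag}d.npy",d); I=I[:,:,::-1]; cv2.imwrite(f"pics/{n}{tag}.png",I)
    crop(I,120,245,260,390,6,f"pics/s{tag}.png")
nose=p+r.apply([-.095,0,.1593+.0235]); print("tilt",np.degrees(np.arccos(-r.as_matrix()[2,2])))
print("nose model",nose,proj("side",[nose]))
E
python3 look.py 6
```

```text
[0.52761718 0.05880025 0.2458648 ] [ 3.14121516 -0.58589711 -1.74684279] [ 0.601  0.382 -0.623  0.471 -1.053 -1.115] 0.011370332228780406
tilt 33.56943786186585
nose model [0.52370965 0.03722802 0.04102288] [[210.01947068 331.40208999]]
```

View pics/s6.png

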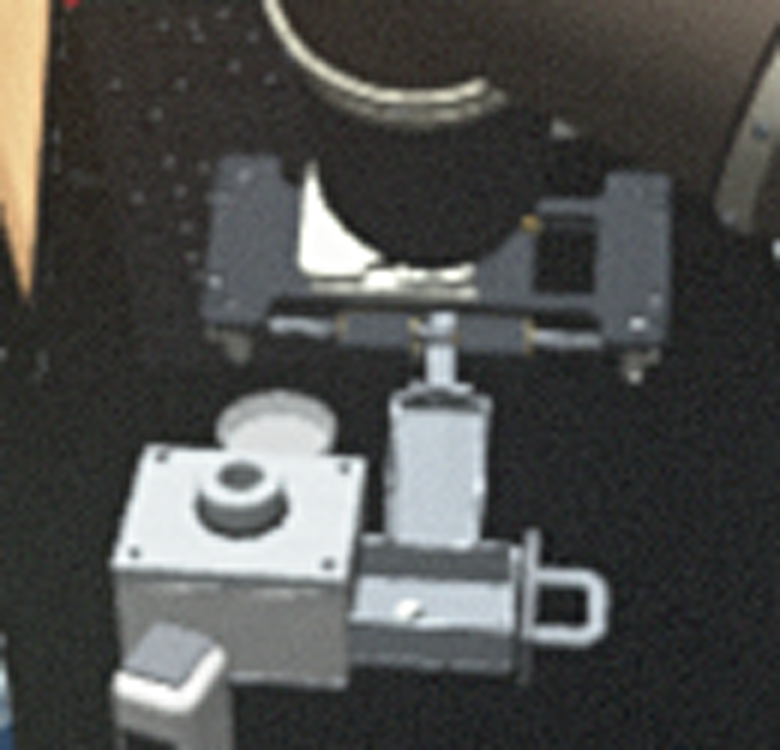

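```bash
python3 - <<'E'
from h import *
p,r=pose()
p,r=plan(p,r,[.507,-.06,.262],down(-1.765),9,-1); print()
p,r=plan(p,r,[.4196,-.1993,.215],down(-1.794),10,-1)
E
```

```text
[0.0, -0.47, 0.01, 0.49, 0.0, 0.24, -1.0],
[-0.01, -0.46, 0.02, 0.5, -0.01, 0.2, -1.0],
[0.0, -0.47, 0.01, 0.51, 0.0, 0.17, -1.0],
[-0.01, -0.46, 0.02, 0.52, -0.01, 0.14, -1.0],
[0.0, -0.47, 0.01, 0.53, 0.0, 0.11, -1.0],
[0.0, -0.47, 0.01, 0.54, -0.01, 0.06, -1.0],
[-0.01, -0.46, 0.02, 0.53, -0.01, 0.04, -1.0],
[0.0, -0.47, 0.01, 0.54, -0.01, 0.0, -1.0],
[-0.01, -0.47, 0.01, 0.54, -0.01, -0.04, -1.0],

[0.0, 0.0, 0.02, 0.61, 0.24, 0.19, -1.0],
[0.0, 0.0, 0.02, 0.62, 0.23, 0.19, -1.0],
[0.0, 0.0, 0.02, 0.62, 0.23, 0.18, -1.0],
[0.0, 0.0, 0.02, 0.61, 0.23, 0.19, -1.0],
[0.0, 0.0, 0.03, 0.62, 0.23, 0.19, -1.0],
[0.0, 0.0, 0.02, 0.62, 0.23, 0.19, -1.0],
[0.0, 0.0, 0.02, 0.62, 0.22, 0.18, -1.0],
[0.0, 0.0, 0.02, 0.62, 0.22, 0.19, -1.0],
[0.0, 0.0, 0.02, 0.62, 0.23, 0.19, -1.0],
[0.0, 0.0, 0.02, 0.62, 0.22, 0.19, -1.0],
```

carry_out:
  targets:
    - [[0, -0.47, 0.01, 0.49, 0, 0.24, -1], [-0.01, -0.46, 0.02, 0.5, -0.01, 0.2, -1], [0, -0.47, 0.01, 0.51, 0, 0.17, -1], [-0.01, -0.46, 0.02, 0.52, -0.01, 0.14, -1], [0, -0.47, 0.01, 0.53, 0, 0.11, -1], [0, -0.47, 0.01, 0.54, -0.01, 0.06, -1], [-0.01, -0.46, 0.02, 0.53, -0.01, 0.04, -1], [0, -0.47, 0.01, 0.54, -0.01, 0, -1], [-0.01, -0.47, 0.01, 0.54, -0.01, -0.04, -1], [0, 0, 0.02, 0.61, 0.24, 0.19, -1], [0, 0, 0.02, 0.62, 0.23, 0.19, -1], [0, 0, 0.02, 0.62, 0.23, 0.18, -1], [0, 0, 0.02, 0.61, 0.23, 0.19, -1], [0, 0, 0.03, 0.62, 0.23, 0.19, -1], [0, 0, 0.02, 0.62, 0.23, 0.19, -1], [0, 0, 0.02, 0.62, 0.22, 0.18, -1], [0, 0, 0.02, 0.62, 0.22, 0.19, -1], [0, 0, 0.02, 0.62, 0.23, 0.19, -1], [0, 0, 0.02, 0.62, 0.22, 0.19, -1], [0, 0, 0, 0, 0, 0, -1]]

```text
t: 17.5
eef_pos: [0.4187, -0.2001, 0.2146]
ee_rot: [3.14, -0.0, -1.795]
force: [-0.9, -0.7, -0.9]
width: 0.0116
```

```bash
python3 - <<'E'
from h import *
p,r=pose(); print(p,r.as_euler("xyz"),arm.get_state()["t"])
for n in ("side","top"):
    I,d=arm.grab_frame(n); np.save(f"pics/{n}7d.npy",d); I=I[:,:,::-1]; cv2.imwrite(f"pics/{n}7.png",I)
    crop(I,90,245,260,390,4,"pics/s7.png") if n=="side" else crop(I,150,270,270,400,6,"pics/t7.png")
E
```

```text
[ 0.41873185 -0.20012958  0.21458169] [ 3.14010152e+00 -1.61508585e-04 -1.79503933e+00] 17.5
```

View pics/s7.png

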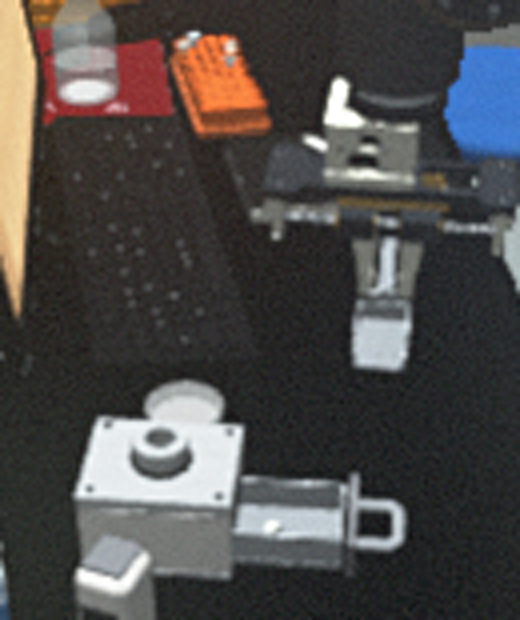

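View pics/t7.png

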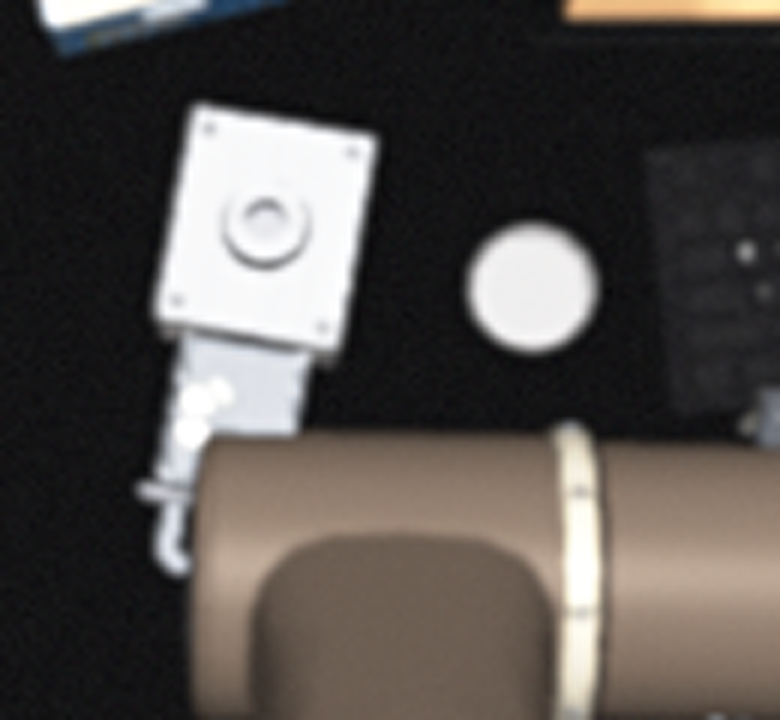

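carry_out:
  targets:
    - [[0, 0, 0, 0, 0, 0.3, -1], [0, 0, 0, 0, 0, 0.3, -1], [0, 0, 0, 0, 0, 0.25, -1], [0, 0, 0, 0, 0, 0.15, -1], [0, 0, 0, 0, 0, 0.08, -1], [0, 0, 0, 0, 0, 0.02, -1], [0, 0, 0, 0, 0, 0, -1]]

```text
t: 18.48
eef_pos: [0.4197, -0.1992, 0.1877]
ee_rot: [3.141, 0.0, -1.793]
force: [-0.3, 0.2, 0.0]
width: 0.0118
```

carry_out:
  targets:
    - [[0, 0, 0, 0, 0, 0.04, -1], [0, 0, 0, 0, 0, 0, -1]]

```text
t: 18.73
eef_pos: [0.4197, -0.1991, 0.1866]
ee_rot: [3.141, 0.0, -1.793]
force: [1.0, -0.5, -0.7]
width: 0.0114
```

carry_out:
  targets:
    - [[0, 0, 0, 0, 0, 0.02, -1], [0, 0, 0, 0, 0, 0, -1]]

```text
t: 18.98
eef_pos: [0.4197, -0.1991, 0.1863]
ee_rot: [3.141, -0.0, -1.793]
force: [-1.3, -0.3, 4.0]
width: 0.0112
```

carry_out:
  targets:
    - [[0, 0, 0, 0, 0, 0, 0.0], [0, 0, 0, 0, 0, 0, 0.0], [0, 0, 0, 0, 0, 0, 0.0], [0, 0, 0, 0, 0, 0, 0.0], [0, 0, 0, 0, 0, 0, 0.0], [0, 0, 0, 0, 0, -0.2, 0.0], [0, 0, 0, 0, 0, -0.5, 0.0], [0, 0, 0, 0, 0, -0.8, 0.0], [0, 0, 0, 0, 0, -0.9, 0.0], [0, 0, 0, 0, 0, -0.9, 0.0], [0, 0, 0, 0, 0, -0.9, 0.0]]

```text
t: 20.35
eef_pos: [0.4196, -0.1991, 0.2929]
ee_rot: [-3.141, 0.0, -1.793]
force: [0.1, -0.1, -0.7]
width: 0.0438
```

```bash
python3 - <<'E'
from h import *
p,r=pose(); print(p,r.as_euler("xyz"),arm.get_state()["t"])
for n in ("side","top"):
    I,d=arm.grab_frame(n); np.save(f"pics/{n}8d.npy",d); I=I[:,:,::-1]; cv2.imwrite(f"pics/{n}8.png",I)
    if n=="side": crop(I,90,245,260,390,4,"pics/s8.png")
c=np.array([.6083,.036]); a=np.radians(-10.2); ex=np.array([np.cos(a),np.sin(a)])
t=c-.189*ex; print(t)
plan(p,r,[t[0],t[1],.27],down(a),15,-1)
E
```

```text
[ 0.4195512  -0.19914561  0.29287026] [-3.14086922e+00  1.80967812e-04 -1.79328729e+00] 20.35
[0.42228703 0.06946902]
[0.0, 0.0, -0.77, -0.7, 0.15, 0.06, -1.0],
[0.0, 0.0, -0.77, -0.71, 0.08, 0.06, -1.0],
[0.0, 0.0, -0.77, -0.72, -0.01, 0.06, -1.0],
[0.0, 0.0, -0.77, -0.71, -0.07, 0.06, -1.0],
[0.0, 0.0, -0.78, -0.7, -0.16, 0.07, -1.0],
[0.0, 0.0, -0.77, -0.68, -0.23, 0.06, -1.0],
[0.0, 0.0, -0.77, -0.65, -0.3, 0.06, -1.0],
[0.0, 0.0, -0.77, -0.61, -0.37, 0.06, -1.0],
[0.0, 0.0, -0.77, -0.57, -0.43, 0.06, -1.0],
[0.0, 0.0, -0.77, -0.52, -0.5, 0.06, -1.0],
[0.0, 0.0, -0.77, -0.47, -0.54, 0.06, -1.0],
[0.0, 0.0, -0.77, -0.4, -0.59, 0.06, -1.0],
[0.0, 0.0, -0.78, -0.34, -0.63, 0.06, -1.0],
[0.0, 0.0, -0.77, -0.27, -0.67, 0.06, -1.0],
[0.0, -0.01, -0.77, -0.19, -0.69, 0.07, -1.0],
```

View pics/s8.png

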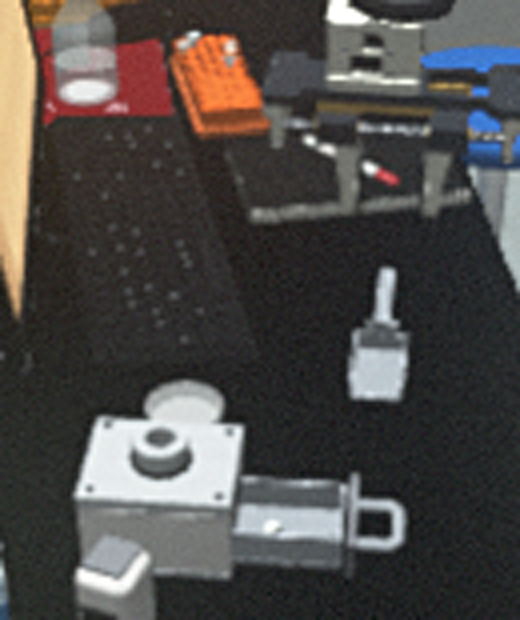

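carry_out:
  targets:
    - [[0, 0, -0.77, -0.7, 0.15, 0.06, -1], [0, 0, -0.77, -0.71, 0.08, 0.06, -1], [0, 0, -0.77, -0.72, -0.01, 0.06, -1], [0, 0, -0.77, -0.71, -0.07, 0.06, -1], [0, 0, -0.78, -0.7, -0.16, 0.07, -1], [0, 0, -0.77, -0.68, -0.23, 0.06, -1], [0, 0, -0.77, -0.65, -0.3, 0.06, -1], [0, 0, -0.77, -0.61, -0.37, 0.06, -1], [0, 0, -0.77, -0.57, -0.43, 0.06, -1], [0, 0, -0.77, -0.52, -0.5, 0.06, -1], [0, 0, -0.77, -0.47, -0.54, 0.06, -1], [0, 0, -0.77, -0.4, -0.59, 0.06, -1], [0, 0, -0.78, -0.34, -0.63, 0.06, -1], [0, 0, -0.77, -0.27, -0.67, 0.06, -1], [0, 0, -0.77, -0.19, -0.69, 0.07, -1], [0, 0, 0, 0, 0, 0, -1]]

```text
t: 22.45
eef_pos: [0.4225, 0.0702, 0.2682]
ee_rot: [-3.141, 0.0, -0.177]
force: [0.5, -0.2, -0.6]
width: 0.0006
```

```bash
python3 - <<'E'
from h import *
p,r=pose(); print(p,r.as_euler("xyz"),arm.get_state()["t"],arm.get_state()["q"].round(2),arm.get_state()["width"])
I,d=arm.grab_frame("side"); I=I[:,:,::-1]; crop(I,120,260,260,430,4.6,"pics/s9.png")
c=np.array([.6083,.036]); a=np.radians(-10.2); ex=np.array([np.cos(a),np.sin(a)])
t=c-.189*ex
plan(p,r,[t[0],t[1],.189],down(a),5,-1)
E
```

```text
[0.42248398 0.07016351 0.26822123] [-3.14143787e+00  2.69973437e-04 -1.76521888e-01] 22.45 [ 0.63  0.09 -0.7  -0.   -0.78  0.77] 0.000558207400027574
[0.0, 0.0, 0.0, 0.0, 0.01, 0.63, -1.0],
[0.0, 0.0, 0.0, 0.0, 0.0, 0.64, -1.0],
[0.0, 0.0, 0.01, 0.0, 0.01, 0.63, -1.0],
[0.0, 0.0, 0.0, 0.0, 0.0, 0.64, -1.0],
[0.0, 0.0, 0.0, 0.0, 0.01, 0.63, -1.0],
```

View pics/s9.png

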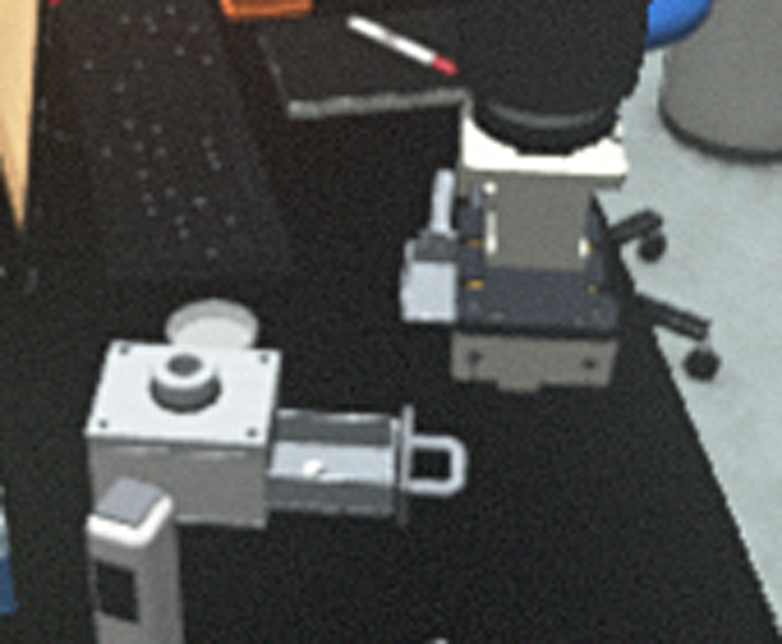

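carry_out:
  targets:
    - [[0, 0, 0, 0, 0.01, 0.7, -1], [0, 0, 0, 0, 0.01, 0.8, -1], [0, 0, 0, 0, 0.01, 0.8, -1], [0, 0, 0, 0, 0, 0.6, -1], [0, 0, 0, 0, 0, 0.25, -1], [0, 0, 0, 0, 0, 0, -1]]

```text
t: 23.25
eef_pos: [0.4223, 0.0684, 0.1893]
ee_rot: [3.141, 0.001, -0.179]
force: [0.3, -0.3, 0.4]
width: 0.0004
```

```bash
python3 - <<'E'
from h import *
p,r=pose(); print(p,r.as_euler("xyz"),arm.get_state()["t"])
c=np.array([.6083,.036]); a=np.radians(-10.2); ex=np.array([np.cos(a),np.sin(a)])
print("front dist",(p[:2]-c)@ex,"lat",(p[:2]-c)@[-ex[1],ex[0]])
I,d=arm.grab_frame("side"); I=I[:,:,::-1]; crop(I,120,260,260,430,4.6,"pics/s10.png")
E
```

```text
[0.42231682 0.06842003 0.18927626] [ 3.14104329e+00  8.71795221e-04 -1.79027400e-01] 23.25
front dist -0.18878492122058455 lat -0.0010271280126137247
```

View pics/s10.png

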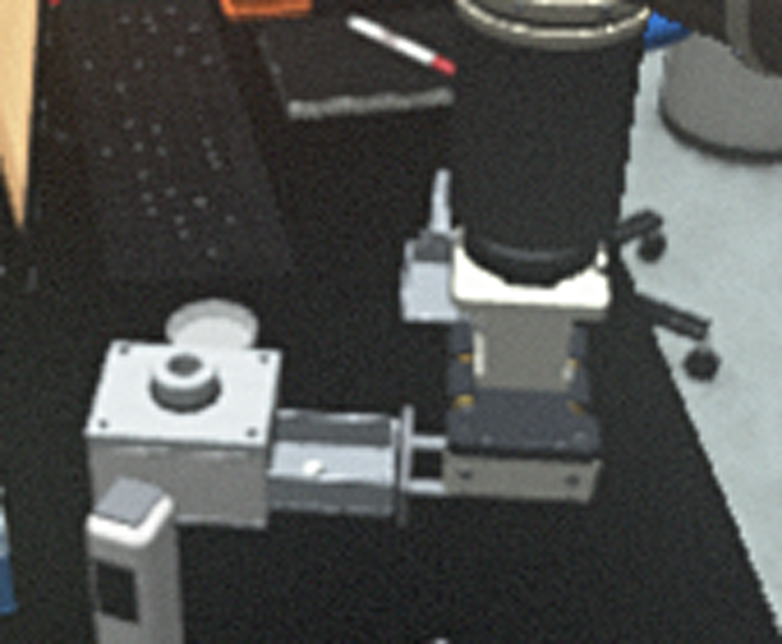

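carry_out:
  targets:
    - [[0, 0, 0, 0.2, 0, 0, -1], [0, 0, 0, 0.3, 0, 0, -1], [0, 0, 0, 0.3, 0, 0, -1], [0, 0, 0, 0.3, 0, 0, -1], [0, 0, 0, 0.3, 0, 0, -1], [0, 0, 0, 0.3, 0, 0, -1], [0, 0, 0, 0.3, 0, 0, -1], [0, 0, 0, 0.3, 0, 0, -1], [0, 0, 0, 0.3, 0, 0, -1], [0, 0, 0, 0.2, 0, 0, -1], [0, 0, 0, 0.15, 0, 0, -1]]

```text
t: 24.68
eef_pos: [0.4951, 0.0556, 0.1892]
ee_rot: [3.141, 0.001, -0.178]
force: [-1.9, -0.0, 0.8]
width: 0.0005
```

```bash
cat > dr.py <<'E'
from h import *
import sys
p,r=pose(); print(p,r.as_euler("xyz"),arm.get_state()["t"],arm.get_state()["force"])
c=np.array([.6083,.036]); a=np.radians(-10.2); ex=np.array([np.cos(a),np.sin(a)])
print("front dist",(p[:2]-c)@ex,"lat",(p[:2]-c)@[-ex[1],ex[0]])
I,d=arm.grab_frame("side"); I=I[:,:,::-1]; crop(I,120,260,260,430,4.6,f"pics/s{sys.argv[1]}.png")
E
python3 dr.py 11
```

```text
[0.49514835 0.05558451 0.18920628] [ 3.14143637e+00  6.15643605e-04 -1.78025966e-01] 24.675 [-1.88727124 -0.03073935  0.76956896]
front dist -0.1148314742574584 lat -0.0007624418742333307
```

View pics/s11.png

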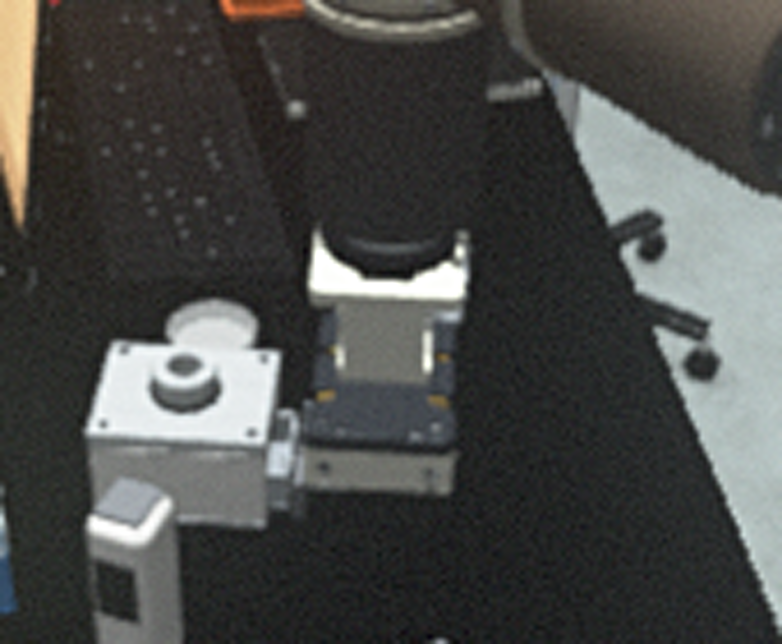

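carry_out:
  targets:
    - [[0, 0, 0, 0.2, 0, 0, -1], [0, 0, 0, 0.2, 0, 0, -1], [0, 0, 0, 0.08, 0, 0, -1], [0, 0, 0, 0, 0, 0, -1]]

```text
t: 25.22
eef_pos: [0.5071, 0.0537, 0.1894]
ee_rot: [-3.141, -0.0, -0.178]
force: [-0.3, 0.4, -0.7]
width: 0.0008
```

carry_out:
  targets:
    - [[0, 0, 0, 0.06, 0, 0, -1], [0, 0, 0, 0.06, 0, 0, -1], [0, 0, 0, 0.06, 0, 0, -1]]

```text
t: 25.6
eef_pos: [0.5108, 0.0529, 0.1893]
ee_rot: [3.141, 0.001, -0.178]
force: [-8.3, 6.0, 4.4]
width: 0.0004
```

```bash
python3 dr.py 12
```

```text
[0.51082788 0.05286255 0.1892539 ] [ 3.14146932e+00  1.33184426e-03 -1.78129145e-01] 25.6 [-8.26388781  6.0460522   4.38833955]
front dist -0.09891773625697332 lat -0.0006647770709446547
```

View pics/s12.png

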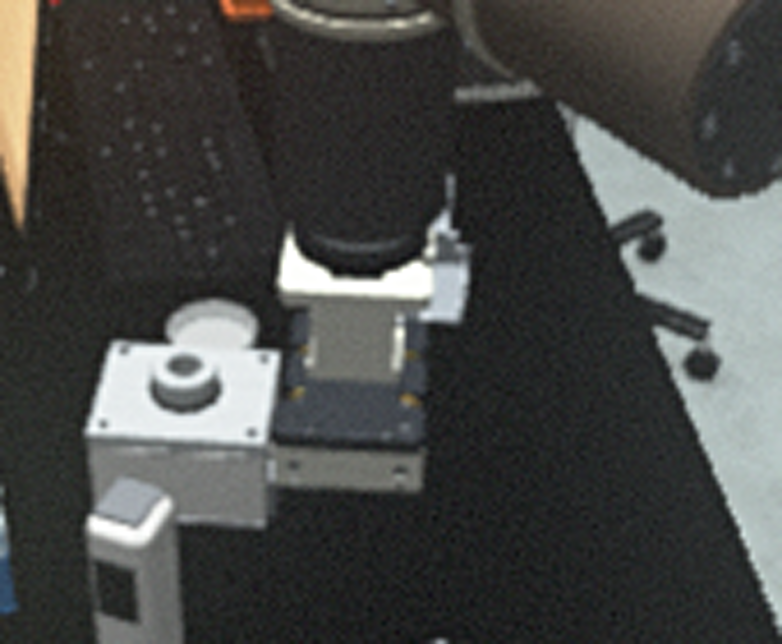

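carry_out:
  targets:
    - [[0, 0, 0, 0.03, 0, 0, -1], [0, 0, 0, 0, 0, 0, -1]]

```text
t: 25.9
eef_pos: [0.511, 0.0528, 0.1891]
ee_rot: [3.141, 0.002, -0.178]
force: [-7.5, 5.7, 4.2]
width: 0.0004
```

carry_out:
  targets:
    - [[0, 0, 0, 0.05, 0, 0, -1], [0, 0, 0, 0, 0, 0, -1]]

```text
t: 26.15
eef_pos: [0.5113, 0.0525, 0.1889]
ee_rot: [3.141, 0.004, -0.179]
force: [-11.5, 7.3, 6.9]
width: 0.0007
```

carry_out:
  targets:
    - [[0, 0, 0, -0.2, 0, 0, -1], [0, 0, 0, -0.4, 0, 0, -1], [0, 0, 0, -0.6, 0, 0, -1], [0, 0, 0, -0.3, 0, -0.6, -1], [0, 0, 0, 0, 0, -0.9, -1], [0, 0, 0, 0, 0, -1, -1], [0, 0, 0, 0, 0, -1, -1], [0, 0, 0, 0, 0, -1, -1]]

```text
t: 27.15
eef_pos: [0.4759, 0.0591, 0.3039]
ee_rot: [-3.141, -0.001, -0.178]
force: [0.8, 0.0, 0.0]
width: 0.0009
```

```bash
python3 - <<'E'
from h import *
st=arm.get_state(); print(st["t"],st["q"].round(2)); p,r=pose(); print(p,r.as_euler("xyz"))
for n in ("side","top"):
    I,d=arm.grab_frame(n); np.save(f"pics/{n}13d.npy",d); I=I[:,:,::-1]; cv2.imwrite(f"pics/{n}13.png",I)
    crop(I,160,260,260,390,6,"pics/s13.png") if n=="side" else crop(I,150,260,150,340,4,"pics/t13.png")
D={n:[np.load(f"pics/{n}{k}d.npy") for k in ((0,3,7,8,13))] for n in ("side","top")}
for n in D:
  d=np.median(np.stack(D[n]),0); P=cloud(n,d)
  for tag,c,rr,z0,z1 in (("top",(.517,.347),.035,.155,.18),("base",(.517,.347),.055,.0055,.0105),("chtop",(.608,.036),.08,.06,.07),("rim",(.608,.036),.03,.081,.09)):
    m=box(P,c,rr,z0,z1).astype(np.uint8)
    k,l,s,_=cv2.connectedComponentsWithStats(m); i=1+np.argmax(s[1:,4]); Q=P[l==i]
    b=cv2.minAreaRect(Q[:,:2].astype(np.float32)); print(n,tag,len(Q),np.round(b[0],4),np.round(b[1],4),round(b[2],1),np.median(Q[:,2]).round(4))
E
```

```text
27.15 [ 0.53  0.13 -0.55 -0.   -0.89  0.86]
[0.47586041 0.05906311 0.3039196 ] [-3.14073742e+00 -9.08173714e-04 -1.77530851e-01]
side top 161 [0.5175 0.3483] [0.0225 0.021 ] 22.3 0.1659
side base 632 [0.5174 0.3478] [0.0697 0.0699] 20.5 0.0078
side chtop 658 [0.6079 0.0361] [0.0859 0.0976] 79.6 0.0658
side rim 83 [0.6078 0.0381] [0.033  0.0319] 31.3 0.0853
top top 85 [0.5163 0.3449] [0.0231 0.0226] 30.7 0.169
top base 337 [0.5169 0.3457] [0.0698 0.0699] 20.4 0.0086
top chtop 869 [0.6089 0.0356] [0.084  0.1009] 79.7 0.0666
top rim 101 [0.6081 0.0353] [0.0333 0.0361] 90.0 0.086
```

View pics/s13.png

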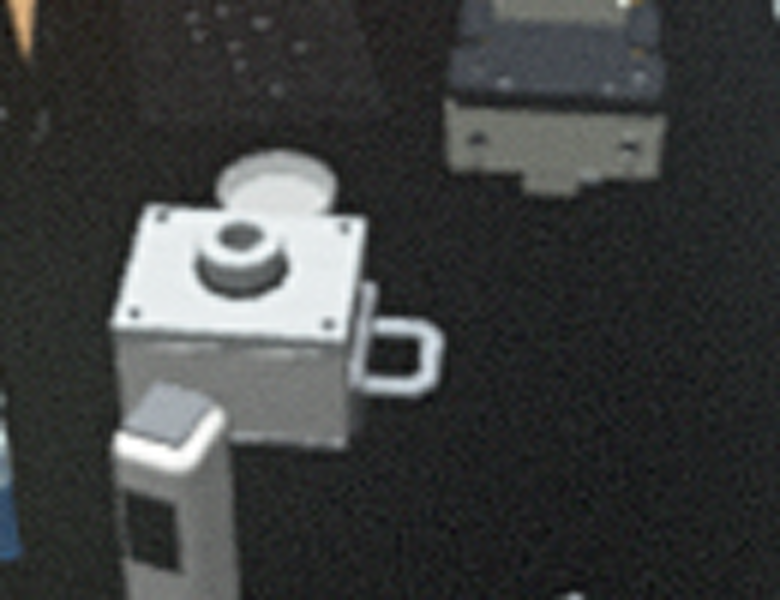

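View pics/t13.png

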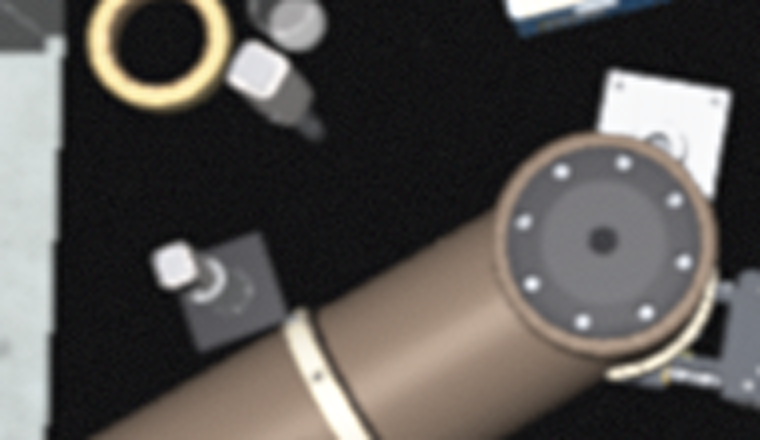

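```bash
python3 - <<'E'
from h import *
d=np.median(np.stack([np.load(f"pics/side{k}d.npy") for k in (0,3,7,8,13)]),0); P=cloud("side",d)
m=box(P,(.517,.347),.03,.11,.16); Q=P[m]; print(len(Q))
# rotate candidates: histogram of support
for zl,zh in ((.11,.16),):
    q=Q[(Q[:,2]>zl)&(Q[:,2]<zh)][:,:2]
    best=[]
    for ang in np.arange(0,90,2):
        a=np.radians(ang); u=q@[np.cos(a),np.sin(a)]; v=q@[-np.sin(a),np.cos(a)]
        best.append((ang,(u.max()-u.min())*1000,(v.max()-v.min())*1000,v.max(),np.std(v[v>np.percentile(v,50)])*1000))
    for b in best: 
        if b[0]<50: print(np.round(b,3))
b=cv2.minAreaRect(Q[:,:2].astype(np.float32)); print(b)
s=cv2.imread("pics/side13.png"); crop(s,250,340,320,385,7,"pics/sp.png")
t=cv2.imread("pics/top13.png"); crop(t,195,245,175,235,11,"pics/tp.png")
h=at_z("side",(160+355/6,260+443/6),.02); c=np.array([.608,.036]); a=np.radians(-10.2); ex=np.array([np.cos(a),np.sin(a)]); print("bar outer",(h[:2]-c)@ex)
h=at_z("side",(160+355/6,260+424/6),.024); print("bar inner",(h[:2]-c)@ex)
E
```

```text
255
[ 0.    27.699 18.578  0.36   1.054]
[ 2.    27.514 18.872  0.342  1.006]
[ 4.    27.333 19.143  0.323  0.944]
[ 6.    27.157 19.392  0.304  0.872]
[ 8.    26.947 19.691  0.284  0.79 ]
[10.    26.704 19.974  0.264  0.714]
[12.    26.429 20.254  0.244  0.63 ]
[14.    26.122 20.541  0.224  0.549]
[16.    25.783 20.802  0.203  0.472]
[18.    25.422 21.039  0.182  0.424]
[20.    25.06  21.372  0.161  0.385]
[22.    25.017 21.735  0.14   0.363]
[24.    24.943 22.072  0.119  0.376]
[26.    24.84  22.382  0.097  0.43 ]
[28.    24.705 22.873  0.076  0.514]
[30.    24.541 23.343  0.054  0.631]
[32.    24.347 23.786  0.033  0.769]
[3.4000e+01 2.4123e+01 2.4199e+01 1.1000e-02 9.1400e-01]
[ 3.6000e+01  2.3870e+01  2.4583e+01 -1.1000e-02  1.0650e+00]
[ 3.8000e+01  2.3588e+01  2.4983e+01 -3.2000e-02  1.2210e+00]
[40.    23.313 25.425 -0.054  1.379]
[42.    23.071 25.837 -0.075  1.538]
[44.    22.801 26.218 -0.096  1.696]
[46.    22.503 26.566 -0.118  1.853]
[48.    22.178 26.882 -0.139  2.009]
((0.5186689496040344, 0.353055477142334), (0.015848586335778236, 0.02840682864189148), 75.38566589355469)
bar outer -0.090949987543132
bar inner -0.08268132787366425
```

View pics/sp.png

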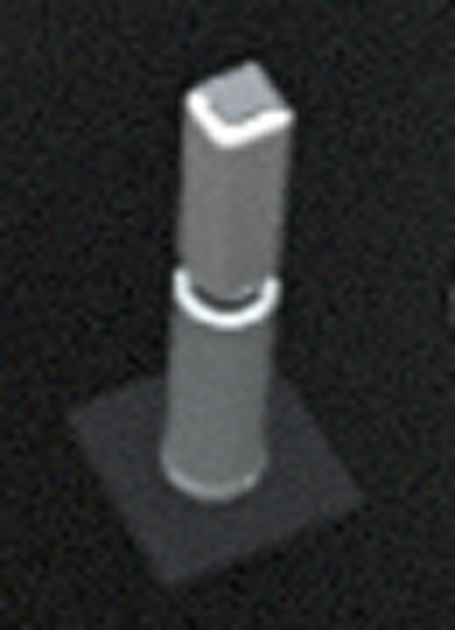

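View pics/tp.png

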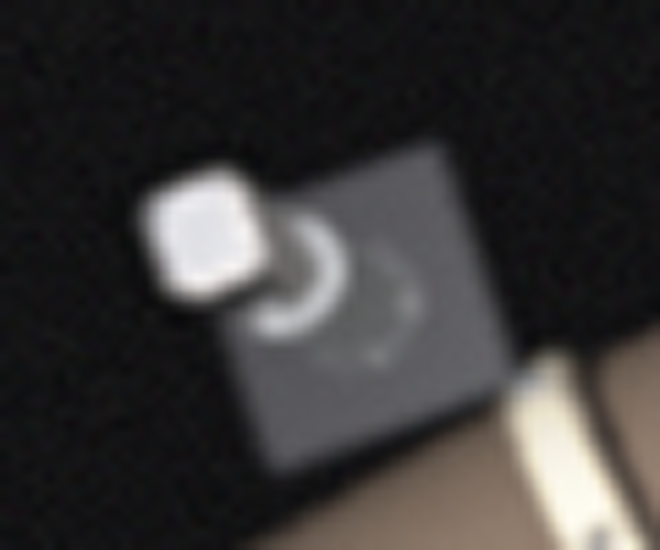

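```bash
python3 - <<'E'
from h import *
c=np.array([.608,.036]); a=np.radians(-10.2); ex=np.array([np.cos(a),np.sin(a)]); ey=np.array([-ex[1],ex[0]])
f=lambda x,y,z:(lambda h:((h[:2]-c)@ex,(h[:2]-c)@ey))(at_z("side",(160+(y+.5)/6-.5,260+(x+.5)/6-.5),z))
for tag,x,y,z in (("front top far",366,217,.0655),("front top near",350,338,.0655),("back near",110,328,.0655),("back far",150,206,.0655),("panel top far",374,284,.034),("panel bottom near",355,390,.004),("bar outer",443,355,.02),("bar mid",434,355,.02)): print(tag,np.round(f(x,y,z),4))
# expected projections of home bar
for L in (.084,.087):
  for l in (-.018,0,.018):
    X=c-L*ex+l*ey; q=proj("side",[[X[0],X[1],.02]])[0]; print(L,l,"crop",(q[1]-260+.5)*6-.5,(q[0]-160+.5)*6-.5)
s=cv2.imread("pics/side13.png"); crop(s,190,240,300,345,14,"pics/sh.png")
# depth: panel front points
d=np.load("pics/side13d.npy"); P=cloud("side",d)
Q=P[(P[...,2]>.016)&(P[...,2]<.03)]; u=(Q[:,:2]-c)@ex; v=(Q[:,:2]-c)@ey; k=(u<-.045)&(u>-.1)&(np.abs(v)<.05); print(np.c_[u[k],v[k],Q[k][:,2]].round(3)[:60])
E
```

```text
front top far [-0.0512 -0.0427]
front top near [-0.0524  0.0422]
back near [0.0507 0.0444]
back far [ 0.0483 -0.0425]
panel top far [-0.0555 -0.0333]
panel bottom near [-0.0504  0.0068]
bar outer [-0.0897 -0.0024]
bar mid [-0.0856 -0.0021]
0.084 -0.018 crop 432.8826196493952 332.04436065732966
0.084 0 crop 430.0546793947824 357.78465671375665
0.084 0.018 crop 427.1467551940077 384.2466066315249
0.087 -0.018 crop 439.40807976384156 332.40408868082926
0.087 0 crop 436.6702735940231 358.1537537754242
0.087 0.018 crop 433.85486156705224 384.62546713894346
[[-0.047 -0.033  0.023]
 [-0.054 -0.017  0.029]
 [-0.055 -0.014  0.028]
 [-0.057 -0.018  0.025]
 [-0.06  -0.016  0.027]
 [-0.063 -0.019  0.024]
 [-0.065 -0.02   0.024]
 [-0.068 -0.019  0.025]
 [-0.071 -0.02   0.024]
 [-0.074 -0.02   0.025]
 [-0.076 -0.02   0.025]
 [-0.055 -0.014  0.025]
 [-0.057 -0.016  0.023]
 [-0.06  -0.017  0.022]
 [-0.063 -0.018  0.021]
 [-0.065 -0.018  0.022]
 [-0.068 -0.017  0.023]
 [-0.071 -0.015  0.025]
 [-0.074 -0.016  0.024]
 [-0.077 -0.015  0.025]
 [-0.079 -0.015  0.026]
 [-0.082 -0.02   0.021]
 [-0.055 -0.01
[... 198 characters left out ...]
21]
 [-0.08  -0.012  0.024]
 [-0.082 -0.012  0.024]
 [-0.085 -0.016  0.022]
 [-0.055 -0.013  0.018]
 [-0.08  -0.007  0.025]
 [-0.083 -0.008  0.025]
 [-0.085 -0.013  0.021]
 [-0.08  -0.002  0.026]
 [-0.083 -0.003  0.025]
 [-0.086 -0.005  0.024]
 [-0.081 -0.     0.024]
 [-0.083 -0.001  0.023]
 [-0.086 -0.004  0.021]
 [-0.054  0.011  0.029]
 [-0.081  0.004  0.024]
 [-0.084  0.004  0.024]
 [-0.086  0.003  0.023]
 [-0.055  0.012  0.026]
 [-0.081  0.008  0.024]
 [-0.084  0.005  0.022]
 [-0.086  0.005  0.022]
 [-0.055  0.014  0.024]
 [-0.081  0.011  0.023]
 [-0.084  0.01   0.022]
 [-0.087  0.008  0.021]
 [-0.055  0.018  0.024]
 [-0.058  0.017  0.023]
 [-0.079  0.017  0.025]
 [-0.082  0.016  0.024]]
```

View pics/sh.png

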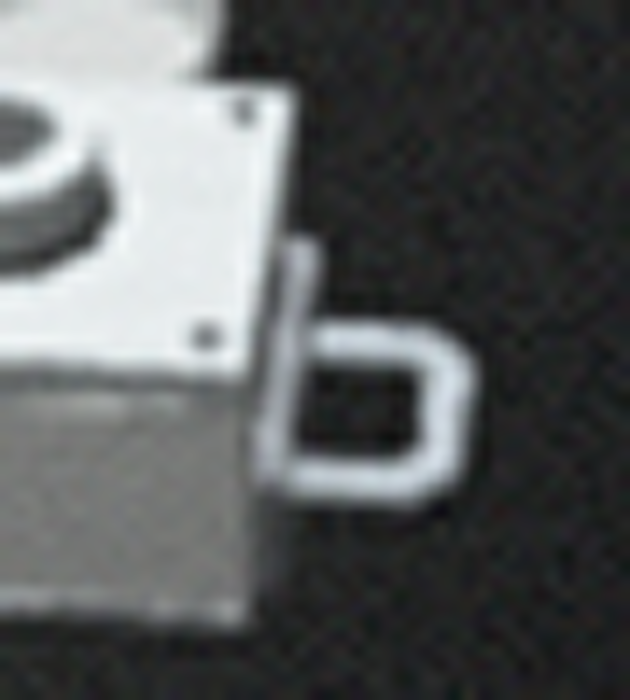

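```bash
python3 - <<'E'
from h import *
p,r=pose(); print(p)
plan(p,r,[.5172,.3467,.385],down(np.radians(-68)),15,.5)
E
```

```text
[0.47680255 0.05947124 0.30565185]
[0.0, 0.0, 0.48, -0.03, -0.77, -0.21, 0.5],
[-0.01, 0.0, 0.48, -0.08, -0.77, -0.21, 0.5],
[0.0, 0.0, 0.49, -0.13, -0.77, -0.21, 0.5],
[0.0, -0.01, 0.48, -0.18, -0.75, -0.21, 0.5],
[0.0, 0.0, 0.48, -0.23, -0.74, -0.21, 0.5],
[-0.01, 0.0, 0.48, -0.29, -0.72, -0.21, 0.5],
[0.0, 0.0, 0.49, -0.33, -0.7, -0.21, 0.5],
[0.0, 0.0, 0.48, -0.37, -0.67, -0.21, 0.5],
[0.0, 0.0, 0.48, -0.42, -0.65, -0.21, 0.5],
[-0.01, 0.0, 0.48, -0.47, -0.62, -0.21, 0.5],
[0.0, 0.0, 0.48, -0.5, -0.59, -0.21, 0.5],
[0.0, -0.01, 0.49, -0.54, -0.55, -0.21, 0.5],
[-0.01, 0.0, 0.48, -0.58, -0.51, -0.22, 0.5],
[0.0, 0.0, 0.48, -0.61, -0.48, -0.21, 0.5],
[0.0, 0.0, 0.48, -0.65, -0.43, -0.21, 0.5],
```

carry_out:
  targets:
    - [[0, 0, 0.48, -0.03, -0.77, -0.21, 0.5], [-0.01, 0, 0.48, -0.08, -0.77, -0.21, 0.5], [0, 0, 0.49, -0.13, -0.77, -0.21, 0.5], [0, -0.01, 0.48, -0.18, -0.75, -0.21, 0.5], [0, 0, 0.48, -0.23, -0.74, -0.21, 0.5], [-0.01, 0, 0.48, -0.29, -0.72, -0.21, 0.5], [0, 0, 0.49, -0.33, -0.7, -0.21, 0.5], [0, 0, 0.48, -0.37, -0.67, -0.21, 0.5], [0, 0, 0.48, -0.42, -0.65, -0.21, 0.5], [-0.01, 0, 0.48, -0.47, -0.62, -0.21, 0.5], [0, 0, 0.48, -0.5, -0.59, -0.21, 0.5], [0, -0.01, 0.49, -0.54, -0.55, -0.21, 0.5], [-0.01, 0, 0.48, -0.58, -0.51, -0.22, 0.5], [0, 0, 0.48, -0.61, -0.48, -0.21, 0.5], [0, 0, 0.48, -0.65, -0.43, -0.21, 0.5], [0, 0, 0, 0, 0, 0, 0.5]]

```text
t: 29.25
eef_pos: [0.5171, 0.3475, 0.3807]
ee_rot: [3.136, 0.0, -1.186]
force: [-0.9, -0.8, 0.1]
width: 0.0656
```

```bash
python3 - <<'E'
from h import *
p,r=pose(); print(p,r.as_euler("xyz"),arm.get_state()["t"],arm.get_state()["width"])
I,d=arm.grab_frame("side"); I=I[:,:,::-1]; crop(I,150,340,270,440,4,"pics/s14.png")
plan(p,r,[.5172,.3467,.134+.1593],down(np.radians(-68)),6,.5)
E
```

```text
[0.51709607 0.34752252 0.38065206] [ 3.13588911e+00  1.03384523e-04 -1.18625475e+00] 29.25 0.06558104485213023
[0.01, 0.0, 0.0, 0.01, 0.0, 0.58, 0.5],
[0.0, 0.0, 0.0, 0.0, 0.0, 0.58, 0.5],
[0.01, 0.0, 0.0, 0.01, 0.0, 0.59, 0.5],
[0.01, 0.0, 0.0, 0.0, 0.0, 0.58, 0.5],
[0.0, 0.0, 0.0, 0.01, 0.0, 0.58, 0.5],
[0.01, 0.0, 0.0, 0.0, 0.0, 0.58, 0.5],
```

View pics/s14.png

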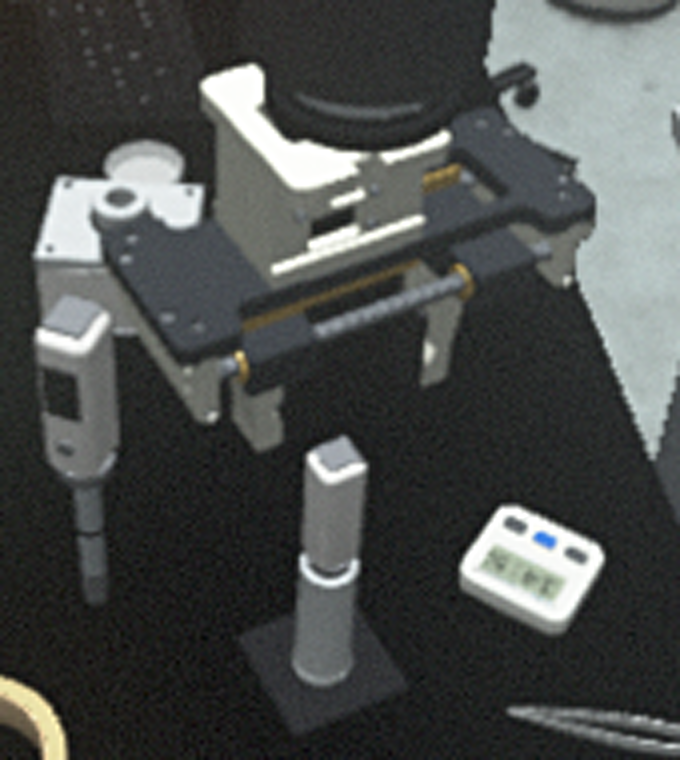

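carry_out:
  targets:
    - [[0.01, 0, 0, 0.01, 0, 0.5, 0.5], [0, 0, 0, 0, 0, 0.6, 0.5], [0.01, 0, 0, 0.01, 0, 0.6, 0.5], [0.01, 0, 0, 0, 0, 0.6, 0.5], [0, 0, 0, 0.01, 0, 0.5, 0.5], [0.01, 0, 0, 0, 0, 0.4, 0.5], [0, 0, 0, 0, 0, 0.29, 0.5], [0, 0, 0, 0, 0, 0, 0.5]]

```text
t: 30.3
eef_pos: [0.5173, 0.3457, 0.2925]
ee_rot: [3.14, -0.0, -1.187]
force: [-0.1, -0.1, -0.2]
width: 0.0657
```

```bash
python3 - <<'E'
from h import *
p,r=pose(); print(p,r.as_euler("xyz"),arm.get_state()["t"],arm.get_state()["width"])
I,d=arm.grab_frame("side"); I=I[:,:,::-1]; crop(I,190,340,300,430,5,"pics/s15.png")
plan(p,r,[.5172,.3467,.134+.1593],down(np.radians(-68)),1,.5)
E
```

```text
[0.51734114 0.34570438 0.29248704] [ 3.14020433e+00 -4.85220935e-04 -1.18736080e+00] 30.3 0.06567421459763756
[0.01, 0.0, 0.0, -0.04, -0.01, -0.03, 0.5],
```

View pics/s15.png

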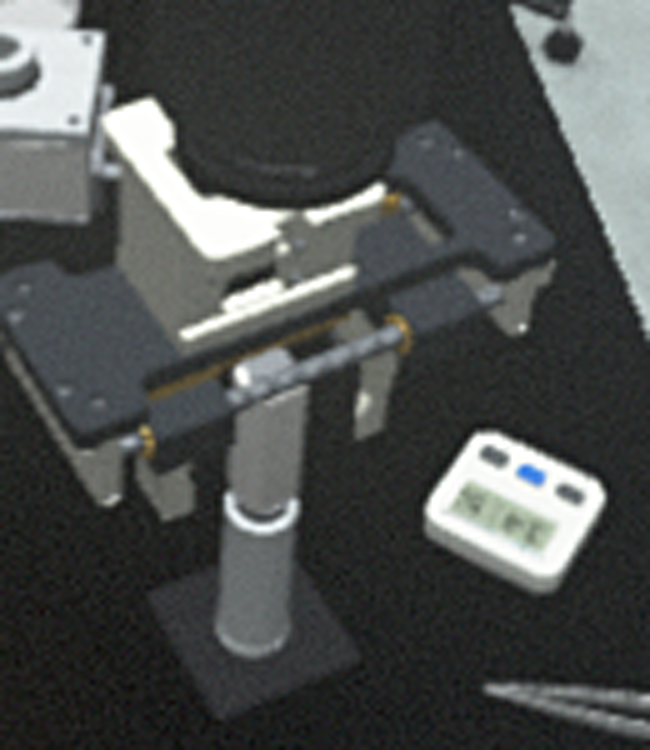

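carry_out:
  targets:
    - [[0.01, 0, 0, -0.04, -0.01, -0.03, 0.5], [0, 0, 0, 0, 0, 0, -1], [0, 0, 0, 0, 0, 0, -1], [0, 0, 0, 0, 0, 0, -1], [0, 0, 0, 0, 0, 0, -1], [0, 0, 0, 0, 0, 0, -1], [0, 0, 0, 0, 0, 0, -1]]
  squeeze: 25

```text
t: 31.22
eef_pos: [0.5172, 0.3468, 0.2938]
ee_rot: [-3.141, -0.0, -1.187]
force: [-0.6, 0.2, 0.6]
width: 0.0241
```

carry_out:
  targets:
    - [[0, 0, 0, 0, 0, -0.1, -1], [0, 0, 0, 0, 0, -0.2, -1], [0, 0, 0, 0, 0, -0.4, -1], [0, 0, 0, 0, 0, -0.4, -1], [0, 0, 0, 0, 0, -0.4, -1], [0, 0, 0, 0, 0, -0.4, -1], [0, 0, 0, 0, 0, -0.4, -1], [0, 0, 0, 0, 0, -0.4, -1], [0, 0, 0, 0, 0, -0.4, -1], [0, 0, 0, 0, 0, -0.4, -1], [0, 0, 0, 0, 0, -0.4, -1], [0, 0, 0, 0, 0, -0.4, -1], [0, 0, 0, 0, 0, -0.2, -1], [0, 0, 0, 0, 0, 0, -1]]

```text
t: 32.98
eef_pos: [0.5172, 0.3468, 0.4066]
ee_rot: [-3.14, 0.0, -1.187]
force: [0.1, 0.6, -0.7]
width: 0.0235
```

```bash
python3 - <<'E'
from h import *
st=arm.get_state(); p,r=pose(); print(p,r.as_euler("xyz"),st["t"],st["width"],st["q"].round(2))
for n in ("side","top"):
    I,d=arm.grab_frame(n); np.save(f"pics/{n}16d.npy",d); I=I[:,:,::-1]; cv2.imwrite(f"pics/{n}16.png",I)
    crop(I,130,340,270,440,4,"pics/s16.png") if n=="side" else crop(I,150,270,150,340,4,"pics/t16.png")
tip=p+r.apply([0,0,.1593+.122]); mk=p+r.apply([0,0,.1593+.077])
print(tip,proj("side",[tip,mk]))
for q in ("probe_tip","probe_mark"): print(q,[(np.round(l["point"],1).tolist(),round(l["conf"],2)) for l in arm.landmark_of("side",q)[:3]])
plan(p,r,[.608,.036,.398],down(np.radians(-68)),16,-1)
E
```

```text
[0.51720326 0.34678838 0.40661736] [-3.14030849e+00  2.00601935e-04 -1.18737553e+00] 32.975 0.023503351835343717 [ 0.9   0.27 -0.11  0.   -1.19 -0.52]
[0.51751716 0.34697585 0.1253176 ] [[278.42938844 352.1074954 ]
 [262.55308875 353.26126726]]
probe_tip [([296.5, 291.5], 0.8), ([277.2, 352.1], 0.65)]
probe_mark [([263.1, 354.4], 0.9), ([280.8, 292.1], 0.87)]
[0.0, 0.0, 0.0, 0.81, 0.08, 0.02, -1.0],
[0.0, 0.0, 0.0, 0.8, 0.08, 0.02, -1.0],
[0.0, 0.0, 0.0, 0.81, 0.08, 0.02, -1.0],
[0.0, 0.0, 0.0, 0.8, 0.08, 0.03, -1.0],
[0.0, 0.0, 0.0, 0.81, 0.08, 0.02, -1.0],
[0.0, 0.0, 0.0, 0.8, 0.08, 0.02, -1.0],
[0.0, 0.0, 0.0, 0.81, 0.08, 0.02, -1.0],
[0.0, 0.0, 0.0, 0.8, 0.08, 0.02, -1.0],
[-0.01, 0.0, 0.0, 0.81, 0.08, 0.02, -1.0],
[0.0, 0.0, 0.0, 0.8, 0.08, 0.02, -1.0],
[0.0, 0.0, 0.0, 0.81, 0.08, 0.02, -1.0],
[0.0, 0.0, 0.0, 0.81, 0.08, 0.03, -1.0],
[0.0, 0.0, 0.0, 0.8, 0.08, 0.02, -1.0],
[0.0, 0.0, 0.0, 0.81, 0.08, 0.02, -1.0],
[0.0, 0.0, 0.0, 0.8, 0.08, 0.02, -1.0],
[0.0, 0.0, 0.0, 0.81, 0.08, 0.02, -1.0],
```

View pics/s16.png

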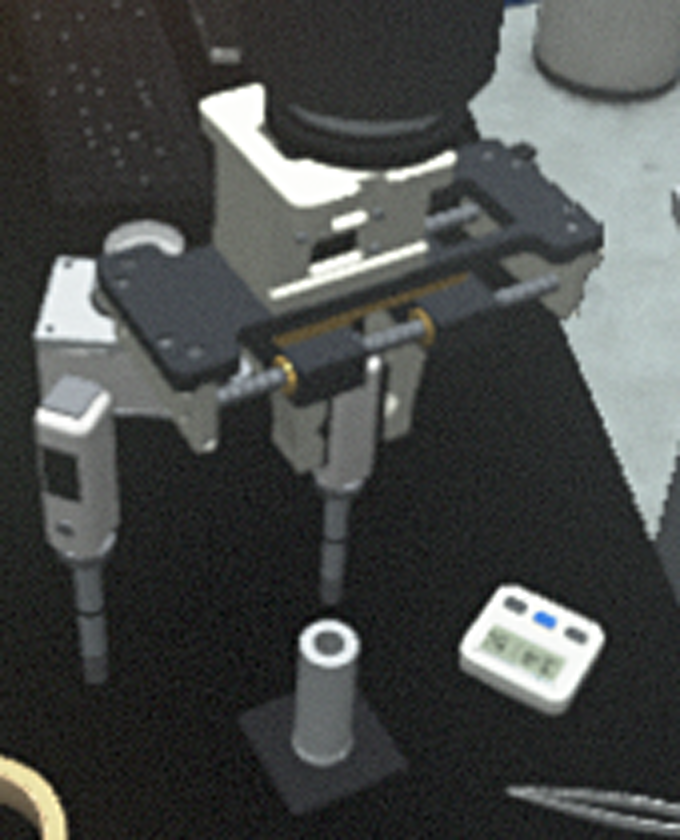

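View pics/t16.png

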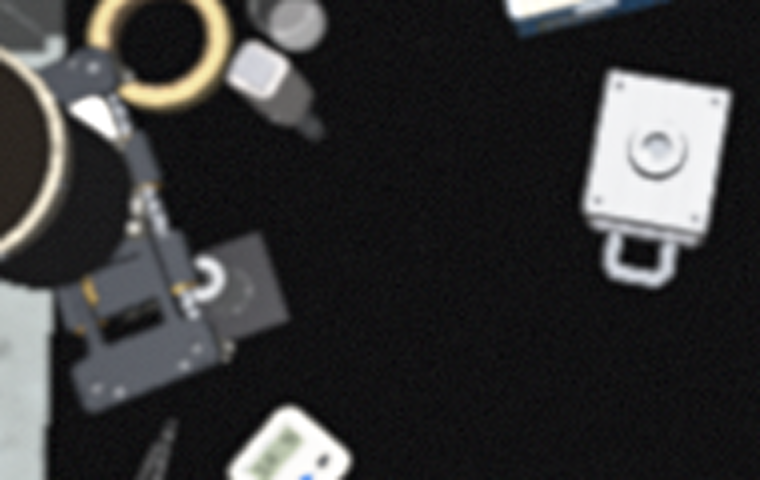

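carry_out:
  targets:
    - [[0, 0, 0, 0.3, 0.03, 0.01, -1], [0, 0, 0, 0.6, 0.06, 0.02, -1], [0, 0, 0, 0.8, 0.08, 0.02, -1], [0, 0, 0, 0.8, 0.08, 0.02, -1], [0, 0, 0, 0.8, 0.08, 0.02, -1], [0, 0, 0, 0.8, 0.08, 0.02, -1], [0, 0, 0, 0.8, 0.08, 0.02, -1], [-0.01, 0, 0, 0.8, 0.08, 0.02, -1], [0, 0, 0, 0.8, 0.08, 0.02, -1], [0, 0, 0, 0.8, 0.08, 0.02, -1], [0, 0, 0, 0.8, 0.08, 0.02, -1], [0, 0, 0, 0.8, 0.08, 0.02, -1], [0, 0, 0, 0.8, 0.08, 0.02, -1], [0, 0, 0, 0.8, 0.08, 0.02, -1], [0, 0, 0, 0.8, 0.08, 0.02, -1], [0, 0, 0, 0.8, 0.08, 0.02, -1], [0, 0, 0, 0.6, 0.06, 0.02, -1], [0, 0, 0, 0.3, 0.03, 0, -1], [0, 0, 0, 0, 0, 0, -1], [0, 0, 0, 0, 0, 0, -1]]

```text
t: 35.67
eef_pos: [0.6086, 0.0336, 0.3981]
ee_rot: [3.141, -0.0, -1.187]
force: [0.7, -0.1, -0.1]
width: 0.024
```

```bash
cat > lp.py <<'E'
from h import *
import sys
tag=sys.argv[1]
st=arm.get_state(); p,r=pose(); print(p,r.as_euler("xyz"),st["t"],st["width"],st["q"].round(2),st["force"])
fs=[]
for k in range(3): fs.append(arm.grab_frame("side")[0].astype(float))
I=np.mean(fs,0).astype(np.uint8)[:,:,::-1]; cv2.imwrite(f"pics/side{tag}.png",I); crop(I,140,215,275,345,8,f"pics/s{tag}.png")
T,d=arm.grab_frame("top"); cv2.imwrite(f"pics/top{tag}.png",T[:,:,::-1]); crop(T[:,:,::-1],150,270,250,380,5,f"pics/t{tag}.png")
tip=p+r.apply([0,0,.1593+.122]); mk=p+r.apply([0,0,.1593+.077])
print(tip,mk,"proj tip,mark,port",proj("side",[tip,mk,[.6084,.0358,.0855]]).round(1).tolist())
for q in ("probe_tip","probe_mark","port"): print(q,[(np.round(l["point"],1).tolist(),round(l["conf"],2)) for l in arm.landmark_of("side",q)[:3]])
E
python3 lp.py 17
```

```text
[0.60855383 0.03355594 0.39806541] [ 3.14100379e+00 -1.86788962e-05 -1.18702322e+00] 35.675 0.024021841643593153 [ 0.38  0.26 -0.15  0.   -1.17  0.01] [ 0.74083647 -0.09357658 -0.06487908]
[0.60840221 0.03348905 0.11676546] [0.60842646 0.03349975 0.16176545] proj tip,mark,port [[188.4, 298.8], [173.9, 298.1], [198.5, 299.4]]
probe_tip [([296.2, 396.2], 0.71), ([188.1, 298.4], 0.7), ([297.0, 293.7], 0.58)]
probe_mark [([282.3, 290.9], 0.73), ([172.1, 298.1], 0.53)]
port [([197.9, 298.7], 0.7)]
```

View pics/s17.png

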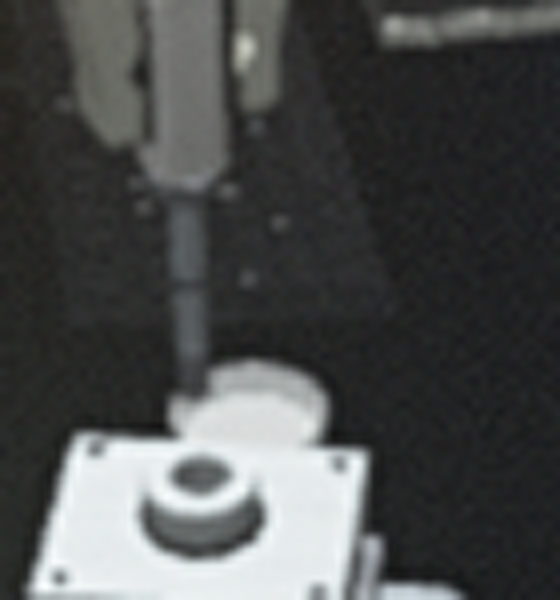

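View pics/t17.png

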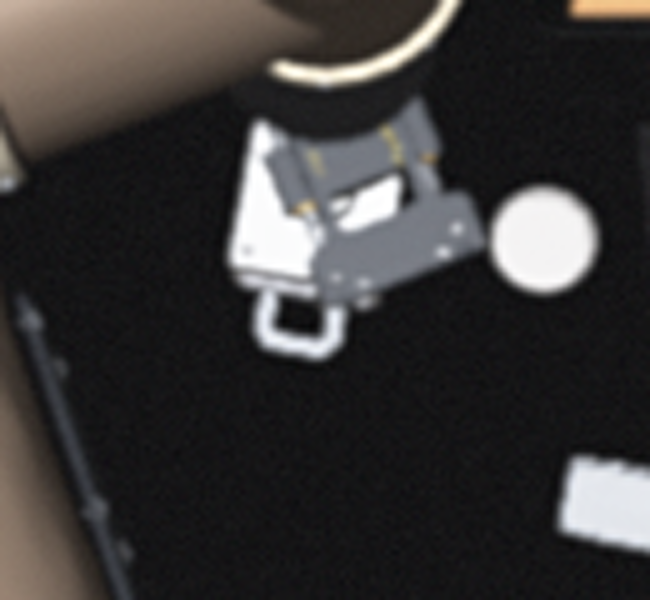

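```bash
cat > ms.py <<'E'
from h import *
import sys
from scipy.optimize import least_squares
N=5
fs=[arm.grab_frame("side") for _ in range(N)]
D=np.stack([f[1] for f in fs]); D[D==0]=np.nan; d=np.nan_to_num(np.nanmedian(D,0)); I=np.mean([f[0].astype(float) for f in fs],0)
np.save("pics/msd.npy",d); np.save("pics/msI.npy",I)
P=cloud("side",d)
p,r=pose(); ax=p[:2]; print("t",arm.get_state()["t"],"tcp",p,r.as_euler("xyz"))
z0,z1=[float(x) for x in sys.argv[1:3]]
# stem
m=box(P,ax,.015,z0,z1); Q=P[m]; print("stem pts",len(Q))
f=lambda c:np.hypot(Q[:,0]-c[0],Q[:,1]-c[1])-.005
s=least_squares(f,ax,loss="soft_l1",f_scale=.001); print("stem circle fit",s.x,"rms",np.sqrt(np.mean(f(s.x)**2)),"d vs tcp",s.x-ax)
# column-wise center by rows
m=box(P,(.608,.036),.08,.061,.07).astype(np.uint8); k,l,st,_=cv2.connectedComponentsWithStats(m); i=1+np.argmax(st[1:,4]); Q2=P[l==i]; b=cv2.minAreaRect(Q2[:,:2].astype(np.float32)); print("ch top",b)
E
python3 ms.py .125 .19
python3 - <<'E'
import numpy as np
I=np.load("pics/msI.npy").max(2)
np.set_printoptions(linewidth=220)
for rr in list(range(165,189,2))+list(range(194,212)): print(rr,I[rr,290:312].astype(int))
E
```

```text
t 36.275 tcp [0.60859089 0.03320814 0.39803946] [ 3.14088924e+00 -9.22578533e-05 -1.18739633e+00]
stem pts 80
stem circle fit [0.60702842 0.0332937 ] rms 0.0007098493110102707 d vs tcp [-1.56247546e-03  8.55649935e-05]
ch top ((0.6080299615859985, 0.03585276007652283), (0.08625355362892151, 0.09759742766618729), 79.54649353027344)
165 [42 44 69 72 50 56 69 72 69 66 56 43 41 48 49 44 42 45 44 46 47 47]
167 [47 44 45 46 43 46 78 94 90 81 60 47 44 46 47 48 44 43 46 70 72 50]
169 [44 46 46 48 49 49 76 96 91 82 64 44 44 47 49 48 48 49 42 44 46 43]
171 [45 46 45 45 45 48 74 94 91 85 68 45 44 45 41 46 45 43 45 41 46 48]
173 [46 46 46 44 46 45 75 96 93 88 68 47 46 47 41 49 54 46 48 41 45 45]
175 [45 47 45 44 47 50 52 66 65 63 54 48 50 47 43 64 68 51 50 45 41 45]
177 [44 47 46 46 43 43 63 88 94 89 68 47 42 47 41 42 39 42 41 44 45 42]
179 [50 51 48 49 45 42 59 85 94 87 73 53 47 51 49 46 41 42 43 43 43 43]
181 [38 36 40 40 38 37 52 81 95 89 72 45 37 33 35 35 38 34 35 37 37 37]
183 [ 37  36  37  36  39  39  47  80 100  95  73  44  36  34  33  30  35  33  32  35  33  36]
185 [ 38  39  40  39  42 
[... 1154 characters left out ...]
3 138 119 100  90  76  80 195 241 237 234]
205 [239 239 181  79  89 106 106 105 106 108 105 103 102 100  95  90  66  87 201 242 238 237]
206 [237 242 207 104  76 100 108 107 109 106 106 103 101  97  87  68  66 160 237 242 237 237]
207 [236 240 234 177  90  68  84  94  99 105 106  98  88  77  63  62 104 204 243 239 237 237]
208 [236 237 239 234 176 102  71  69  68  68  73  67  56  66 105 176 216 235 240 238 236 237]
209 [235 235 237 240 235 213 187 142 104  84 100 116 121 170 215 236 242 238 237 235 236 236]
210 [237 237 235 238 240 241 238 231 217 214 220 223 222 234 241 239 237 236 235 234 234 235]
211 [237 237 236 238 238 238 238 240 241 242 242 241 239 239 238 238 235 235 235 236 236 235]
```

```bash
python3 - <<'E'
from h import *
from scipy.optimize import least_squares
from scipy.ndimage import map_coordinates
I=np.load("pics/msI.npy").mean(2)
print("ring rows", [ (rr,int(I[rr,297:300].mean())) for rr in range(170,192)])
def edge(cx,cy,z,rad,pol,angs,w=.004):
    pts=[]
    for a in angs:
        rs=np.linspace(rad-w,rad+w,33)
        W=np.c_[cx+rs*np.cos(a),cy+rs*np.sin(a),np.full(33,z)]
        q=proj("side",W); v=map_coordinates(I,[q[:,0],q[:,1]],order=1)
        g=np.gradient(v)*pol; i=np.argmax(g)
        if g[i]>3: pts.append(rs[i]*np.array([np.cos(a),np.sin(a)])+[cx,cy])
    return np.array(pts)
angs=np.radians(np.arange(0,360,10))
c=np.array([.6084,.0365])
for it in range(5):
    E=edge(c[0],c[1],.0855,.011,1,angs)
    s=least_squares(lambda v:np.hypot(E[:,0]-v[0],E[:,1]-v[1])-v[2],[*c,.011],loss="soft_l1",f_scale=.0005)
    c=s.x[:2]
print("hole",s.x,len(E),np.abs(s.fun).mean())
co=c.copy()
for it in range(5):
    E=edge(co[0],co[1],.0855,.019,-1,np.radians(np.arange(20,161,5)))
    s=least_squares(lambda v:np.hypot(E[:,0]-v[0],E[:,1]-v[1])-.019,co,loss="soft_l1",f_scale=.0005); co=s.x
print("collar",s.x,len(E))
t=cv2.imread("pics/top13.png"); 
I=np.mean([cv2.imread(f"pics/top{k}.png").astype(float) for k in (0,16)],0).mean(2)
def edget(cx,cy,z,rad,pol,angs,w=.005):
    pts=[]
    for a in angs:
        rs=np.linspace(rad-w,rad+w,33); W=np.c_[cx+rs*np.cos(a),cy+rs*np.sin(a),np.full(33,z)]
        q=proj("top",W); v=map_coordinates(I,[q[:,0],q[:,1]],order=1); g=np.gradient(v)*pol; i=np.argmax(g)
        if g[i]>1: pts.append(rs[i]*np.array([np.cos(a),np.sin(a)])+[cx,cy])
    return np.array(pts)
c=np.array([.6084,.0358])
for it in range(5):
    E=edget(c[0],c[1],.0855,.011,1,angs)
    s=least_squares(lambda v:np.hypot(E[:,0]-v[0],E[:,1]-v[1])-v[2],[*c,.011],loss="soft_l1",f_scale=.0005); c=s.x[:2]
print("top hole",s.x,len(E))
E
```

```text
ring rows [(170, 87), (171, 88), (172, 89), (173, 90), (174, 83), (175, 63), (176, 72), (177, 88), (178, 87), (179, 86), (180, 85), (181, 85), (182, 88), (183, 89), (184, 77), (185, 65), (186, 64), (187, 61), (188, 60), (189, 93), (190, 148), (191, 182)]
hole [0.60804034 0.03779651 0.00958405] 36 0.0006043273781183052
collar [0.60869217 0.03912954] 29
top hole [0.60919808 0.03541724 0.00952061] 36
```

carry_out:
  targets:
    - [[0, 0, 0, -0.06, -0.02, 0.2, -1], [0, 0, 0, -0.04, -0.02, 0.3, -1], [0, 0, 0, 0, 0, 0.3, -1], [0, 0, 0, 0, 0, 0.1, -1], [0, 0, 0, 0, 0, 0, -1], [0, 0, 0, 0, 0, 0, -1]]

```text
t: 37.02
eef_pos: [0.6087, 0.0359, 0.3757]
ee_rot: [3.141, -0.0, -1.187]
force: [-0.0, -0.9, 0.1]
width: 0.0242
```

```bash
python3 ms.py .105 .165; python3 - <<'E'
from h import *
I=np.load("pics/msI.npy"); crop(I.astype(np.uint8)[:,:,::-1],160,225,270,335,10,"pics/s18.png")
np.set_printoptions(linewidth=220); I=I.mean(2)
for rr in range(180,204): print(rr,I[rr,290:312].astype(int))
p,r=pose(); tip=p+r.apply([0,0,.1593+.122]); print(tip,proj("side",[tip,p+r.apply([0,0,.1593+.077])]))
E
```

```text
t 37.275 tcp [0.60860537 0.03587085 0.37571192] [ 3.14121146e+00 -1.09131442e-04 -1.18736917e+00]
stem pts 66
stem circle fit [0.60750033 0.03560792] rms 0.0007688683103615032 d vs tcp [-0.00110504 -0.00026293]
ch top ((0.6078053712844849, 0.03640739619731903), (0.08741486072540283, 0.09748635441064835), 79.36995697021484)
180 [44 44 44 44 38 43 54 82 91 88 69 48 40 43 42 39 33 39 37 36 39 35]
181 [36 37 39 37 36 37 53 79 93 87 72 45 34 36 38 37 37 33 34 35 37 33]
182 [37 37 33 37 36 37 47 73 89 84 64 43 35 36 34 35 38 36 36 35 37 35]
183 [40 35 37 37 33 37 44 57 65 68 54 42 32 30 34 32 28 37 32 36 33 35]
184 [39 37 37 38 38 39 44 65 78 78 64 41 33 39 38 45 47 44 39 35 34 29]
185 [ 38  38  41  38  39  39  45  76  93  88  72  56  69  92 101 122 140 128 108  89  67  50]
186 [ 36  37  38  39  36  37  42  74  94  87  84 112 144 159 160 163 170 167 161 153 139 123]
187 [ 40  37  38  42  42  36  41  73  91  85  92 138 172 174 173 170 170 170 173 173 168 166]
188 [ 39  42  38  37  34  33  42  73  89  85  92 138 170 172 169 172 168 168 174 172 171 172]
189 [ 39  39  38  39  35  38  76  96  8
[... 764 characters left out ...]
0 185 218 235 240 238 235 235 235 236 236]
198 [234 235 231 234 237 233 188 116  87  95  98 102 114 165 223 239 235 234 236 234 234 235]
199 [234 235 227 228 237 222 151  86  87  98 100  98  99 133 210 237 224 222 233 233 234 234]
200 [234 234 221 221 238 233 180 109  94  93  97 103 134 189 233 239 207 209 235 235 232 233]
201 [234 236 213 200 234 242 234 201 161 137 133 158 204 236 243 230 164 194 238 236 234 233]
202 [235 237 197 146 196 235 243 240 229 220 220 228 240 239 212 161 109 151 225 235 233 233]
203 [236 231 167  94 129 173 208 225 227 233 233 223 210 186 139  97  76 104 199 236 233 231]
[0.60851741 0.03580226 0.09441194] [[195.82454953 299.19076835]
 [181.72508174 298.43162206]]
```

View pics/s18.png

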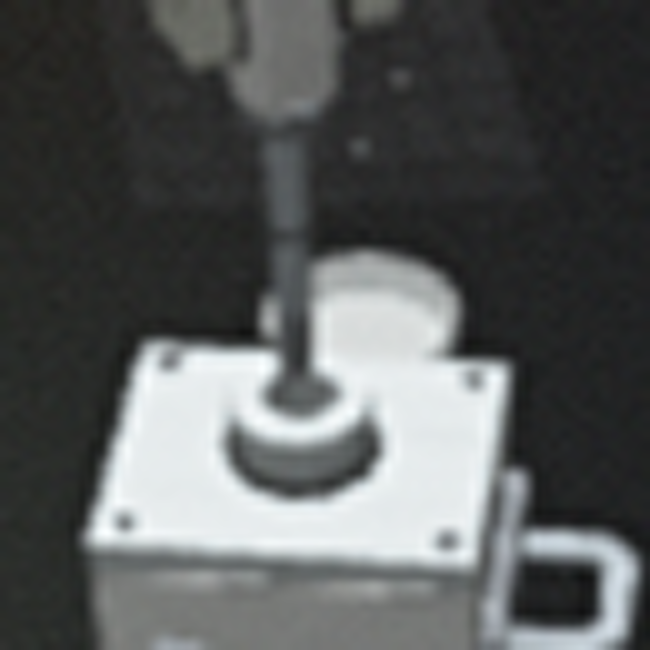

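carry_out:
  targets:
    - [[0, 0, 0, -0.02, 0.01, 0.1, -1], [0, 0, 0, 0, 0, 0.2, -1], [0, 0, 0, 0, 0, 0.2, -1], [0, 0, 0, 0, 0, 0.2, -1], [0, 0, 0, 0, 0, 0.2, -1], [0, 0, 0, 0, 0, 0.1, -1], [0, 0, 0, 0, 0, 0, -1]]

```text
t: 38.15
eef_pos: [0.6081, 0.0362, 0.3503]
ee_rot: [3.141, -0.0, -1.187]
force: [0.3, -0.3, -1.4]
width: 0.0238
```

```bash
python3 ms.py .093 .15; python3 - <<'E'
from h import *
I=np.load("pics/msI.npy"); crop(I.astype(np.uint8)[:,:,::-1],165,215,275,325,14,"pics/s19.png")
np.set_printoptions(linewidth=220); I=I.mean(2)
for rr in range(188,206): print(rr,I[rr,290:312].astype(int))
p,r=pose(); print(proj("side",[p+r.apply([0,0,.1593+.077]),[p[0],p[1],.0855],[p[0],p[1]+.005,.0855],[p[0],p[1]+.005,p[2]-.2363]]).round(2).tolist())
E
```

```text
t 38.4 tcp [0.60819913 0.03625636 0.35075575] [ 3.14128970e+00 -1.04332739e-04 -1.18737726e+00]
stem pts 54
stem circle fit [0.60807135 0.03627815] rms 0.0021589850479174673 d vs tcp [-1.2777871e-04  2.1785510e-05]
ch top ((0.6080302596092224, 0.036141544580459595), (0.08553912490606308, 0.0976773053407669), 79.19631958007812)
188 [ 40  38  40  36  37  37  41  74  93  87  83 135 170 171 173 171 168 169 171 172 172 173]
189 [ 40  38  38  41  37  40  77 100  96  86  81 133 182 199 204 204 204 203 205 197 183 175]
190 [ 39  39  36  38  35  48 117 129  89  82  74 134 197 219 222 221 222 222 222 218 209 203]
191 [ 41  39  39  39  33  51 140 146  75  59  61 148 213 223 220 220 220 220 220 219 221 221]
192 [ 33  37  38  35  32  50 144 155  95  69  72 152 211 223 219 218 218 219 218 219 219 220]
193 [ 39  35  30  30  29  38 104 134 107  84  85 146 207 222 221 219 218 218 219 218 218 220]
194 [117 102  82  80  82  79  92 113 110  86  81 144 205 222 219 219 219 218 218 217 220 217]
195 [221 218 213 213 212 214 213 185 128  87  82 144 214 231 227 224 223 223 223 222 222 224]
196 [242 241 242 24
[... 291 characters left out ...]
 149  83  73  73  73  69  89 136 210 237 224 222 234 233 232 233]
200 [234 234 222 222 239 234 181 108  74  68  64  73 126 191 232 239 208 208 235 235 234 232]
201 [235 236 212 200 234 242 233 199 159 135 133 155 203 237 244 232 165 192 238 237 234 234]
202 [235 238 197 144 199 235 243 241 230 221 225 230 240 239 213 161 109 152 223 236 234 231]
203 [236 231 167  93 130 172 209 228 225 232 233 223 209 185 137  95  76 105 198 236 231 232]
204 [235 224 148  79  96 115 137 150 155 162 164 148 135 118  98  91  77  80 191 239 234 232]
205 [236 236 175  78  89 103 104 104 106 107 105 101 100 100  96  85  65  83 195 239 236 234]
[[189.73, 299.01], [198.62, 299.46], [199.8, 299.54], [190.9, 299.06]]
```

View pics/s19.png

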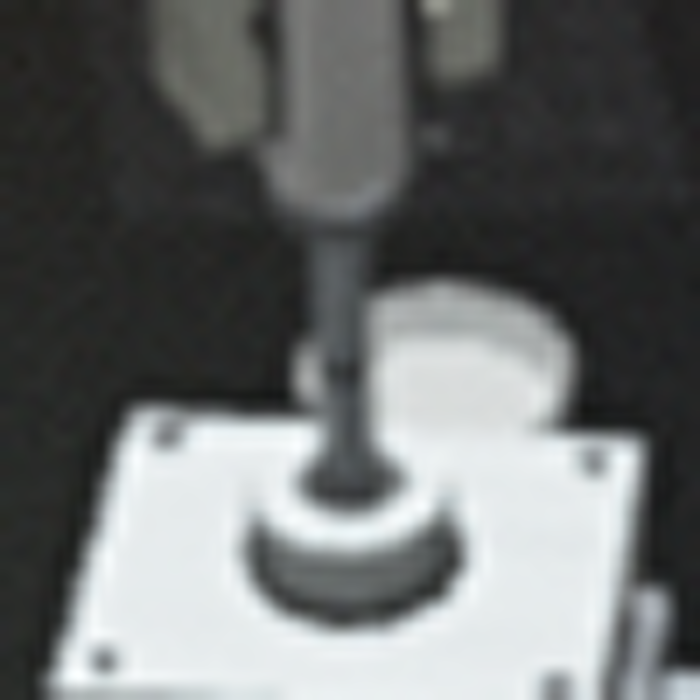

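carry_out:
  targets:
    - [[0, 0, 0, 0, 0, 0.1, -1], [0, 0, 0, 0, 0, 0.2, -1], [0, 0, 0, 0, 0, 0.2, -1], [0, 0, 0, 0, 0, 0.2, -1], [0, 0, 0, 0, 0, 0.2, -1], [0, 0, 0, 0, 0, 0.14, -1], [0, 0, 0, 0, 0, 0.08, -1], [0, 0, 0, 0, 0, 0, -1], [0, 0, 0, 0, 0, 0, -1]]

```text
t: 39.52
eef_pos: [0.6082, 0.0362, 0.3227]
ee_rot: [3.141, -0.0, -1.187]
force: [-0.1, -0.9, 0.8]
width: 0.0239
```

```bash
python3 ms.py .093 .118; python3 - <<'E'
from h import *
I=np.load("pics/msI.npy"); crop(I.astype(np.uint8)[:,:,::-1],165,215,275,325,14,"pics/s20.png")
np.set_printoptions(linewidth=220); I=I.mean(2)
for rr in range(188,206): print(rr,I[rr,290:312].astype(int))
p,r=pose(); print(proj("side",[p+r.apply([0,0,.1593+.077]),[p[0],p[1],.0855],[p[0],p[1]+.005,.0855],[p[0],p[1]+.005,p[2]-.2363]]).round(2).tolist())
T,d=arm.grab_frame("top"); cv2.imwrite("pics/top20.png",T[:,:,::-1]); crop(T[:,:,::-1],140,260,160,420,3,"pics/t20.png")
for q in ("probe_mark","port"): print(q,[(np.round(l["point"],1).tolist(),round(l["conf"],2)) for l in arm.landmark_of("side",q)[:3]])
E
```

```text
t 39.775 tcp [0.60816459 0.03622606 0.32267514] [ 3.14118269e+00 -1.26278988e-04 -1.18736235e+00]
stem pts 21
stem circle fit [0.60907374 0.0357681 ] rms 0.0008607194233613867 d vs tcp [ 0.00090915 -0.00045796]
ch top ((0.6080169081687927, 0.03602699190378189), (0.08639772236347198, 0.0975644662976265), 79.49595642089844)
188 [ 41  39  38  38  44  82 106 108 117 127 127 110  84 108 153 173 170 170 172 173 171 175]
189 [ 40  42  38  38  41  55  76  83  92  99  99  78  84 157 202 207 202 203 206 199 183 174]
190 [ 42  41  42  39  40  45  70  76  66  63  61  99 161 209 225 222 222 222 221 219 210 206]
191 [ 40  40  41  40  39  45 124 137  90  73  76 147 208 226 223 219 221 220 220 219 221 221]
192 [ 37  38  38  37  33  51 145 161 105  84  85 155 211 224 221 219 218 218 219 219 219 219]
193 [ 40  38  37  34  29  40 105 132 104  85  82 147 206 223 220 220 219 218 219 218 218 219]
194 [119 103  83  81  81  79  91 112 108  86  81 147 208 222 219 218 219 219 218 219 219 221]
195 [222 218 212 212 214 214 212 188 130  85  84 154 219 231 227 224 224 223 224 222 221 223]
196 [241 241 242 242 241
[... 402 characters left out ...]
75 125 191 232 238 208 209 235 234 233 233]
201 [235 235 213 199 235 242 234 201 165 143 141 161 205 237 244 232 167 193 238 236 234 233]
202 [236 238 198 145 197 235 243 240 233 224 227 231 241 238 213 161 107 151 224 236 233 233]
203 [237 231 167  95 130 172 207 225 227 231 233 223 209 185 138  98  77 103 198 236 233 231]
204 [235 225 150  79  98 115 135 151 155 164 163 148 135 115 100  90  77  80 191 239 234 232]
205 [237 235 177  80  88 106 104 104 104 108 106 101 100  99  96  87  68  85 196 239 235 234]
[[198.33, 299.49], [198.61, 299.48], [199.79, 299.55], [199.52, 299.54]]
probe_mark [([214.4, 331.9], 0.71), ([280.2, 288.8], 0.66), ([196.6, 299.2], 0.53)]
port [([197.1, 300.3], 0.85)]
```

View pics/s20.png

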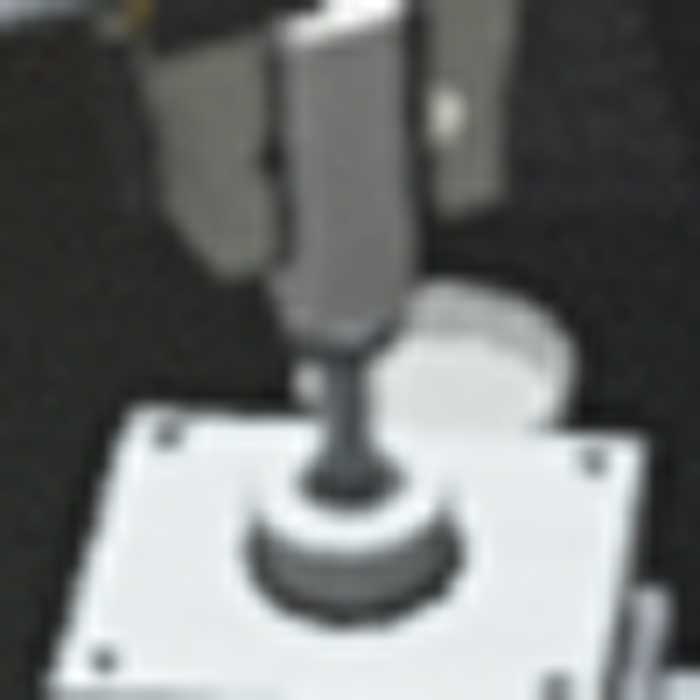

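View pics/t20.png

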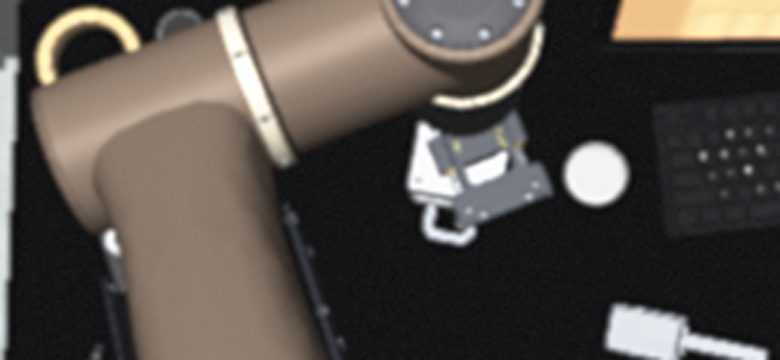

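```bash
python3 -c "
from station import arm
s=arm.get_state(); print(s['t'],s['eef_pos'],s['force'],s['width'],abs(s['qd']).max())
print(arm.job_done())"
```

```text
39.925 [0.6081512  0.03623645 0.32260912] [ 0.20012343 -1.02431216 -0.80322555] 0.02382791030079915 0.002837355897052311
the job is handed in; nothing more can be done
None
```

I finished every step in the order asked and handed the job in at t = 39.9 s. The arm was holding the small probe upright and still in the port.

- **Tablets and scoop:** All three tablets showed in the tray from the top camera after the pour. The empty scoop is flat on the worktop, about where it first lay.
- **Drawer:** I pushed it until the finger stopped moving and the force rose to about 15 N. Depth readings then put the handle bar about 84 mm and the panel 55 to 56 mm in front of the chamber's origin, which matches fully home.
- **Probe depth:** The ring's height works out at about 85.6 to 86.4 mm against the rim's 85.5 mm, mostly from the arm's pose. Inside the dark bore I could barely make out the ring itself, so the final depth is not confirmed by eye. The network's probe_mark also gave only low-confidence points there.
- **Probe centring:** In the side view the stem is within about 0.1 pixel (0.3 mm) of the hole's middle sideways. Estimates of the port's position along y disagreed, 35.4 to 37.8 mm, and I settled on 36.2 mm. That leaves a possible offset of about 1 to 2 mm in a 6 mm gap. The force readings stayed around 1 N, so I saw no sign of the stem touching.
- **Bystanders:** I did not re-measure the timer, dish and beaker, but the arm's planned paths kept clear of them. The dish and timer looked undisturbed in later pictures, the timer last seen before the carry to the port. The beaker was only partly in view late on.

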